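Demagnetise the spacer discs

TASK

Demagnetise the steel spacer discs in the bench demagnetiser. It must be switched off whenever its well is open, so first find out, from how far its push-lock button stands up, whether it is on, and if so switch it off; then take the cover off the well, load every steel disc flat into the well so that they form one column, put the cover back on properly and switch the machine on. Leave the other things on the plate where they are.

Things in the scene. Friction and masses are not known exactly. Their poses are not given: they have to be found in the camera images.
- demagnetiser: bench demagnetiser, fixed: cream sheet-steel housing 150 mm (x) by 240 mm (y) by 90 mm high. Origin at the centre of its underside on the table, z up. At its own x = 0: the round well at y = -55 mm, the button at y = +75 mm.
- well_mouth (a point): centre of the well's mouth, level with the rim of its black collar, 128 mm above the table (38 mm above the housing); z up. Collar 82 mm across outside. Straight plastic-lined bore 66 mm wide, with a 4 mm 45-degree lead-in chamfer at the mouth; flat floor 120 mm below the mouth. The cover is on it at the start.
- button (a joint): push-lock switch: how far its cap is down from fully out, m. 0 = off (out), about 0.007 = on (latched part-way), 0.0132 = bottom stop. Each full press to the stop and release changes off to on or on to off; less than 12.5 mm down from fully out changes nothing. No lamp; either state at the start. Spring 2 N at the top, 3.9 N at the stop; press slower than 30 mm/s (it is damped).
- button_cap: the button's round black cap, 40 mm across, moving down with the switch. Origin at the centre of its upper face, z up: 124 mm above the table when off, about 117 mm when on, 111 mm at the bottom stop.
- cover_knob (a point): the well's loose cover: dark plate 92 mm across, 7 mm thick, with a spigot below (60 mm across, 6 mm long, goes into the mouth) and a black knob 28 mm across on top. The point: middle of the knob's 20 mm high grip, 18 mm above the plate's top, 31 mm above the spigot's underside, and 25 mm above the mouth when seated. z = knob's axis. It stands on its spigot on a table. 0.16 kg.
- disc1_mid (a point): a steel spacer disc, 64 mm across, 22 mm thick, with a 10 mm bore through its centre, about 0.54 kg; the point is its centre, half-way up, z is its axis; either face may be up. It lies flat on the table at the start. Three to five such discs are present, of five; an absent one is given as None.
- disc2_mid (a point): a steel spacer disc, 64 mm across, 22 mm thick, with a 10 mm bore through its centre, about 0.54 kg; the point is its centre, half-way up, z is its axis; either face may be up. It lies flat on the table at the start. Three to five such discs are present, of five; an absent one is given as None.
- disc3_mid (a point): a steel spacer disc, 64 mm across, 22 mm thick, with a 10 mm bore through its centre, about 0.54 kg; the point is its centre, half-way up, z is its axis; either face may be up. It lies flat on the table at the start. Three to five such discs are present, of five; an absent one is given as None.
- disc4_mid (a point): a steel spacer disc, 64 mm across, 22 mm thick, with a 10 mm bore through its centre, about 0.54 kg; the point is its centre, half-way up, z is its axis; either face may be up. It lies flat on the table at the start. Three to five such discs are present, of five; an absent one is given as None.
- disc5_mid (a point): a steel spacer disc, 64 mm across, 22 mm thick, with a 10 mm bore through its centre, about 0.54 kg; the point is its centre, half-way up, z is its axis; either face may be up. It lies flat on the table at the start. Three to five such discs are present, of five; an absent one is given as None.
- vblock: a dark steel V-block, 60 x 48 x 44 mm; a bystander, not part of the job. Origin at the centre of its underside.
- loupe: a black stand loupe (magnifier), 72 mm across and 48 mm high; a bystander, not part of the job. Origin at the centre of its underside.
- micrometer: an outside micrometer lying flat, about 170 x 65 x 25 mm (origin under the middle of its bow); a bystander, not part of the job.
- square: an engineer's square lying flat, stock 75 x 24 x 18 mm, blade 110 mm long (origin under the middle of the stock); a bystander, not part of the job.
- carton: a closed white carton, 90 x 130 x 35 mm, full and too heavy to shift; a bystander, not part of the job. Origin at the centre of its underside.
- wash_bottle: a white plastic bottle, 84 mm across, 170 mm high; a bystander, not part of the job. Origin at the centre of its underside.
Not all that is in view belongs to the job. What is shaped like the part that bears disc2_mid but brown or orange is not meant.

How it is judged:
By the outcome, as a careful person would: the job done as asked, in the order asked, and still so for the second after the job is handed in, with the robot touching nothing.
Of disc1, disc2, disc3, disc4, disc5 only 3 to 5 are there at a start; the rules pass over those that are not, and their reading is None.
At some moment in a run one of disc1, disc2, disc3, disc4, disc5 may be knocked a few centimetres aside while the robot is not near it.
Once in a run the grip may slacken for a moment while it holds something.
It also fails if it takes over 210 s, if anything falls off the work surface, if the arm or the gripper's body presses on something with over 40 N, if the wrist force passes 120 N, or if a joint passes its speed limit or range.

ROBOT

A 6-joint arm with a two-finger parallel gripper is mounted at the origin on the work surface. World frame = base frame: x ahead of the robot, y to its left, z up, the work surface at z = 0. Lengths are in m, angles in rad, forces in N, time in s.
With the tool pointing down it reaches from about 0.275 to 0.975 m from the base axis. Payload 8.4 kg.
Tool frame: the origin (TCP) lies at the very end of the fingers, on their centre line; the grasp point (between the pads) lies 19 mm behind it; z points along the fingers, y is the direction in which the jaws open and shut (so a half turn about z gives the same grasp; the last joint's range is limited). The gripper opens to 92 mm and grips with 3 to 60 N. Pads are 20 mm wide; open, the fingers measure 128 mm over their backs; the gripper's body (75 mm by 189 mm) begins 69 mm behind the grasp point.
Start: joints at [-1.329, 0.353, 1.633, -0, 1.155, -0.002], TCP at [0.151, -0.607, 0.215] pointing down, gripper open.
Joint ranges: [-2.63, 2.63], [-0.92, 2.1], [0.06, 2.66], [-1.3, 4.44], [0, 2.69], [-3.02, 3.02]. Speed limits (rad/s): [2.22, 2.22, 2.79, 3.14, 3.14, 3.14].

INTERFACE

Orientations are given as a unit quaternion [x, y, z, w].
In Python, from rig import robot gives the robot as it stands.
- The arm moves only by the tool step_arm, never from a script. Its argument "plan" is a list of rows, each a list of 5 numbers: the shift along the tool's x, y, z in m, then the turn about the tool's z in degrees, then the gripper command: -1 is shut, 1 is fully open, values between are in proportion. A call has 1 to 12 rows; each row is the pose to reach, as a shift and turn from the pose commanded when the call began, along the tool's axes at that moment; what a row does not reach only later rows make up. A row lasts 1/12 s, in which the tool goes at most 41.7 mm and 7.16 degrees, less where a joint would pass 70% of its speed; a pose out of reach is approached as far as the arm can. A call with a gripper value outside its range is refused whole. The fingers move at their own pace and stop on an object; the grip force is fixed at half the most. Time passes only in rows, so rows that repeat a pose let the fingers close. It gives the time, the measured TCP pose, the force and the opening at its end, in the units of the state.
- robot.sense(): the state, without advancing time (a new reading comes with each control period).
- robot.capture(name): name is "scene" or "side" or "wrist"; returns the picture (420x560x3 uint8, red, green, blue); there is no depth.
- robot.get_calibration(name): a dict with "vfov" (degrees; the focal length in pixels is half the picture's height over the tangent of half this angle, whatever the lens; pixels are square), "cx", "cy" (the principal point, pixels), "eye" and "attitude" of the camera in the world. Camera axes: x right, y up, looking along -z (the intrinsics and any distortion apply to the point x, -y, -z); pixel columns grow to the right and rows downward; lengths in m; the calibration is good to about 2 mm. A picture is of the moment at which its call begins: read the wrist's pose just before it. get_calibration takes no time and is no camera call; for the wrist camera it gives the pose at the moment of the call.
- robot.job_done(): hands the job in, once; it reports no verdict.
The state is a dict: "t": time; "joint_positions": joint angles; "qd": joint speeds; "joint_torque": joint torques, N m; "eef_pos": TCP position; "tcp_rot": TCP orientation; "wrist_force": force on the tool from outside, world axes, zero at the start; "moment": the same for the moment, N m; "width": opening from 0.0 (shut) to 1.0 (fully open).
Only numpy, scipy, OpenCV 4.12 (cv2) and the standard library are available. Lean on these libraries where they do the work, as an engineer would, in place of code of your own. Each camera call takes 0.05 s, during which the arm holds its last target.

## Working session

There is one attempt and no reset: what is moved stays moved. The work goes in short steps, Python scripts to look and compute and a tool call to move; the robot and the scene stay as the last step left them, time stands still between calls to the robot, and variables do not carry over. Pictures are saved under pics/ and viewed, and the job is handed in when it is done.

Besides the shell and the picture viewer there is one more tool, called after "Emit:" in YAML: its name, and indented under it one key for each argument. step_arm: Moves the arm, as the interface text tells. Its arguments: {"type":"object","properties":{"plan":{"type":"array","items":{"type":"array","items":{"type":"number"}}}},"required":["plan"]}

```bash
ls; mkdir -p pics
python3 - <<'E'
from rig import robot
import cv2
print(robot.sense())
for n in ["scene","side","wrist"]:
    print(n,robot.get_calibration(n))
    cv2.imwrite(f"pics/{n}0.png",robot.capture(n)[:,:,::-1])
E
```

```text
pics
{'t': 0.0, 'joint_positions': array([-1.32942221e+00,  3.53631087e-01,  1.63414433e+00, -3.80014506e-06,
        1.15517776e+00, -2.40696159e-03]), 'qd': array([-7.26657934e-04, -2.51455026e-05, -2.51608658e-03,  3.38471619e-04,
       -2.50879490e-03,  8.85774263e-04]), 'joint_torque': array([-5.33544371e-04, -5.93843365e+01, -3.34210825e+01,  6.97616930e-02,
        2.35025579e-02, -1.23486293e-04]), 'eef_pos': array([ 0.15073445, -0.60603962,  0.21386998]), 'tcp_rot': array([ 9.92580218e-01,  1.21589670e-01, -8.28119870e-05, -6.75202376e-04]), 'wrist_force': array([ 0.38531834, -0.53317824,  0.01455944]), 'moment': array([-0.01498526,  0.03011098,  0.05910448]), 'width': 0.9993600079787186}
scene {'vfov': 45.59404135804918, 'cx': 273.97628755858176, 'cy': 210.14055931262016, 'eye': array([ 1.44259486, -0.1535628 ,  1.07767679]), 'attitude': array([0.28198158, 0.2366671 , 0.58694158, 0.72109268])}
side {'vfov': 57.78541326630361, 'cx': 281.60241523182106, 'cy': 207.01056045548927, 'eye': array([0.29926725, 0.82327003, 0.70942395]), 'attitude': array([-0.07611818,  0.45602859,  0.87317414, -0.15430773])}
wrist {'vfov': 60.26341250643221, 'cx': 279.9075783977258, 'cy': 209.090102952957, 'eye': array([ 0.21559952, -0.59118432,  0.38367285]), 'attitude': array([-0.09442094,  0.07396546, -0.61192318,  0.78176967])}
```

View pics/scene0.png

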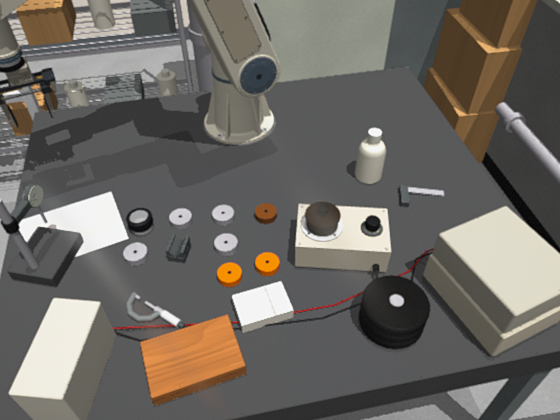

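View pics/side0.png

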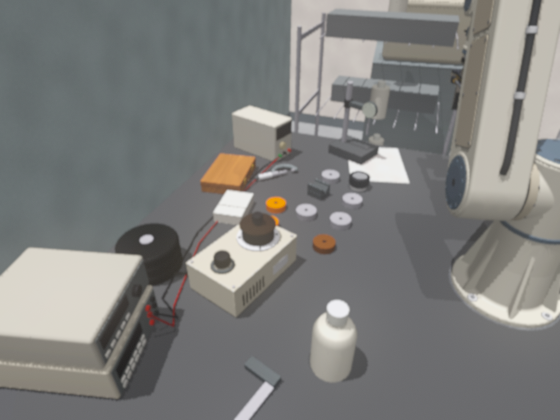

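View pics/wrist0.png

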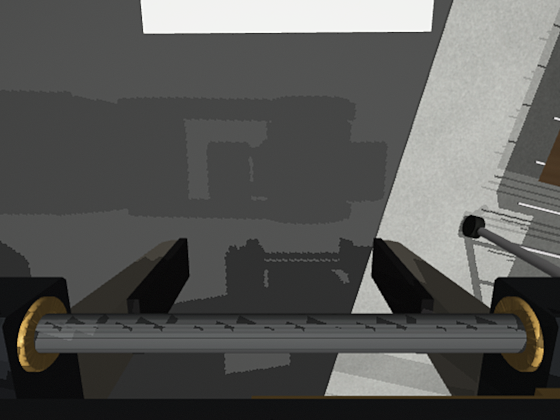

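```bash
cat > h.py <<'E'
import numpy as np, cv2
from scipy.spatial.transform import Rotation as R
from rig import robot
def ray(c,u,v,hh=420):
    f=hh/2/np.tan(np.radians(c["vfov"])/2)
    d=np.array([(u-c["cx"])/f,-(v-c["cy"])/f,-1.])
    return np.array(c["eye"]),R.from_quat(c["attitude"]).apply(d)
def onz(c,u,v,z):
    e,d=ray(c,u,v); return e+d*(z-e[2])/d[2]
def proj(c,p,hh=420):
    f=hh/2/np.tan(np.radians(c["vfov"])/2)
    q=R.from_quat(c["attitude"]).inv().apply(np.array(p)-c["eye"])
    return np.stack([c["cx"]+f*q[...,0]/-q[...,2], c["cy"]-f*q[...,1]/-q[...,2]],-1)
def crop(src,x0,y0,x1,y1,s,out):
    im=cv2.imread(src)[y0:y1,x0:x1]
    cv2.imwrite(out,cv2.resize(im,None,fx=s,fy=s,interpolation=cv2.INTER_CUBIC))
def tool(s,target):
    "shift in tool axes from the current pose"
    return R.from_quat(s["tcp_rot"]).inv().apply(np.array(target)-s["eef_pos"])
def yaw(s): # direction of tool y in world deg
    y=R.from_quat(s["tcp_rot"]).apply([0,1,0]); return np.degrees(np.arctan2(y[1],y[0]))
E
python3 - <<'E'
from h import *
crop("pics/scene0.png",110,190,290,310,4,"pics/s0a.png")
crop("pics/scene0.png",280,180,460,300,4,"pics/s0b.png")
crop("pics/side0.png",170,160,380,310,3.8,"pics/d0a.png")
E
```

```text
(no output)
```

View pics/s0a.png

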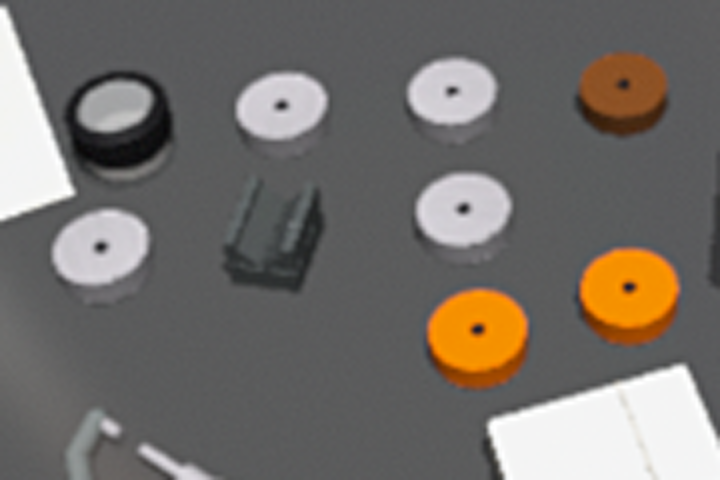

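View pics/s0b.png

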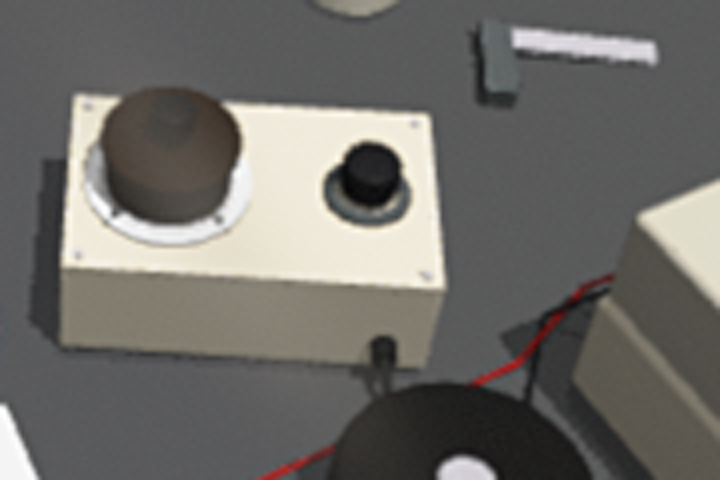

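View pics/d0a.png

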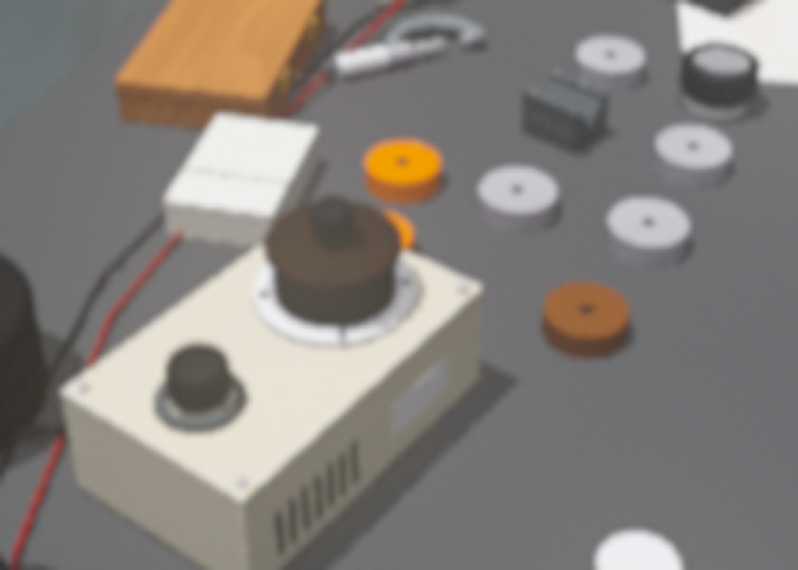

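Run:
```python
from h import *
np.set_printoptions(precision=4,suppress=True)
a=robot.get_calibration("scene");b=robot.get_calibration("side")
for u,v in [(298.75,203.75),(387.5,208.3),(391.25,252.5),(295.5,246.3)]: print("S",onz(a,u,v,.09))
for x,y in [(62,390),(248,498),(482,288)]: print("D",onz(b,x/3.8+170,y/3.8+160,.09))
for z in (.111,.117,.124): print("btn",z,onz(a,373,219.5,z),onz(b,222.1,255.5,z))
print("discs scene")
for x,y in [(282,105),(452,91),(463,208),(101,247)]: print(onz(a,110+x/4,190+y/4,.022))
print("side")
for x,y in [(692,146),(648,222),(517,188),(610,54)]: print(onz(b,170+x/3.8,160+y/3.8,.022))
print("knob top", onz(a,280+170/4,180+107/4,.163), onz(b,170+333/3.8,160+205/3.8,.163))
```

```text
S [0.5222 0.0923 0.09  ]
S [0.5891 0.3236 0.09  ]
S [0.7355 0.2793 0.09  ]
S [0.6664 0.0494 0.09  ]
D [0.7275 0.2794 0.09  ]
D [0.5817 0.3199 0.09  ]
D [0.515  0.0947 0.09  ]
btn 0.111 [0.6374 0.2626 0.111 ] [0.6481 0.2484 0.111 ]
btn 0.117 [0.6424 0.26   0.117 ] [0.6446 0.2541 0.117 ]
btn 0.124 [0.6483 0.257  0.124 ] [0.6405 0.2608 0.124 ]
discs scene
[ 0.4365 -0.2344  0.022 ]
[ 0.4483 -0.113   0.022 ]
[ 0.5587 -0.1199  0.022 ]
[ 0.5418 -0.3637  0.022 ]
side
[ 0.4285 -0.2315  0.022 ]
[ 0.44   -0.1104  0.022 ]
[ 0.5516 -0.1189  0.022 ]
[ 0.5325 -0.3609  0.022 ]
knob top [0.613  0.1302 0.163 ] [0.6053 0.1339 0.163 ]
```

Run:
```python
from h import *
np.set_printoptions(precision=4,suppress=True)
a=robot.get_calibration("scene");b=robot.get_calibration("side");w=robot.get_calibration("wrist");s=robot.sense()
Rt=R.from_quat(s["tcp_rot"])
print("cam in tool: eye",Rt.inv().apply(w["eye"]-s["eef_pos"]),"fwd",Rt.inv().apply(R.from_quat(w["attitude"]).apply([0,0,-1])),"right",Rt.inv().apply(R.from_quat(w["attitude"]).apply([1,0,0])))
for n,u,v,z in [("brown",265.5,211,.022),("or1",267,262,.022),("or2",229.5,272.3,.022),("loupe",139,217,.048),("vblock",179,245,.03),("bottle base",370,180,.0),("bottlecap",375,132,.17),("sq",404,195,.01),("carton",263,303,.035),("mic",150,308,.01)]:
  print(n,onz(a,u,v,z))
print("tool axes",Rt.as_matrix())
print(tool(s,[.5,.05,.33]))
```

```text
cam in tool: eye [ 0.0665  0.001  -0.1697] fwd [-0.2382  0.0008  0.9712] right [-0.0013  1.     -0.0011]
brown [0.4671 0.0084 0.022 ]
or1 [ 0.6492 -0.0224  0.022 ]
or2 [ 0.6619 -0.1241  0.022 ]
loupe [ 0.4399 -0.3467  0.048 ]
vblock [ 0.5495 -0.2456  0.03  ]
bottle base [0.3845 0.3564 0.    ]
bottlecap [0.3609 0.3567 0.17  ]
sq [0.4781 0.4299 0.01  ]
carton [ 0.7797 -0.0572  0.035 ]
mic [ 0.7204 -0.3323  0.01  ]
tool axes [[ 0.9704  0.2414 -0.0002]
 [ 0.2414 -0.9704  0.001 ]
 [ 0.     -0.0011 -1.    ]]
[ 0.4973 -0.5526 -0.1154]
```

Emit:
step_arm:
  plan:
    - [0.49,-0.55,-0.115,0,-1]
    - [0.49,-0.55,-0.115,0,-1]
    - [0.49,-0.55,-0.115,0,-1]
    - [0.49,-0.55,-0.115,0,-1]
    - [0.49,-0.55,-0.115,0,-1]
    - [0.49,-0.55,-0.115,0,-1]
    - [0.49,-0.55,-0.115,0,-1]
    - [0.49,-0.55,-0.115,0,-1]
    - [0.49,-0.55,-0.115,0,-1]
    - [0.49,-0.55,-0.115,0,-1]
    - [0.49,-0.55,-0.115,0,-1]
    - [0.49,-0.55,-0.115,0,-1]

```text
t: 1.15
eef_pos: [0.381, -0.1673, 0.2921]
tcp_rot: [0.993, 0.121, 0.0, 0.0]
wrist_force: [-0.1, -0.8, -0.5]
width: 0.153
```

Run:
```python
from h import *
np.set_printoptions(precision=4,suppress=True)
s=robot.sense();print(s["t"],s["eef_pos"],s["width"]);print(robot.get_calibration("wrist"))
cv2.imwrite("pics/w1.png",robot.capture("wrist")[:,:,::-1])
print(tool(s,[.5,.1,.33]))
```

```text
1.15 [ 0.381  -0.1673  0.2921] 0.15265487643966807
{'vfov': 60.26341250643221, 'cx': 279.9075783977258, 'cy': 209.090102952957, 'eye': array([ 0.4457, -0.1522,  0.4619]), 'attitude': array([-0.0947,  0.0733, -0.6121,  0.7816])}
[ 0.18   -0.2307 -0.0379]
```

View pics/w1.png

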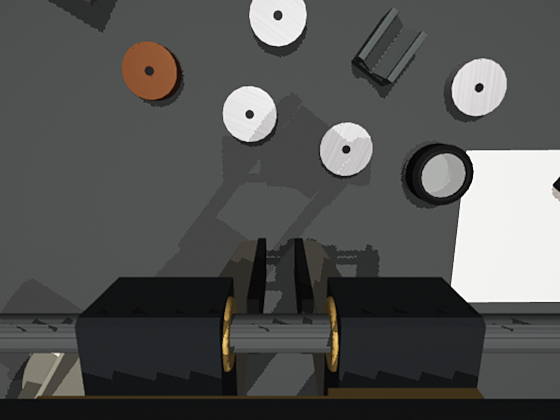

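Run:
```python
from h import *
np.set_printoptions(precision=4,suppress=True)
w=robot.get_calibration("wrist")
for u,v in [(278,15),(249.5,113.5),(346,149.5),(479,87.5),(149.5,70.5)]: print(onz(w,u,v,.022))
```

```text
[ 0.5602 -0.1165  0.022 ]
[ 0.4493 -0.1095  0.022 ]
[ 0.4366 -0.2318  0.022 ]
[ 0.5424 -0.3613  0.022 ]
[0.4679 0.0127 0.022 ]
```

Emit:
step_arm:
  plan:
    - [0.18,-0.23,-0.04,0,-1]
    - [0.18,-0.23,-0.04,0,-1]
    - [0.18,-0.23,-0.04,0,-1]
    - [0.18,-0.23,-0.04,0,-1]
    - [0.18,-0.23,-0.04,0,-1]
    - [0.18,-0.23,-0.04,0,-1]
    - [0.18,-0.23,-0.04,0,-1]
    - [0.18,-0.23,-0.04,0,-1]
    - [0.18,-0.23,-0.04,0,-1]

```text
t: 1.95
eef_pos: [0.5004, 0.0994, 0.3314]
tcp_rot: [0.992, 0.123, -0.0, -0.0]
wrist_force: [-0.3, -1.1, -0.2]
width: 0.003
```

Run:
```python
from h import *
np.set_printoptions(precision=4,suppress=True)
s=robot.sense();print(s["t"],s["eef_pos"],s["width"],s["wrist_force"])
import json
c=robot.get_calibration("wrist");json.dump({k:(v.tolist() if hasattr(v,'tolist') else v) for k,v in c.items()},open("c2.json","w"))
cv2.imwrite("pics/w2.png",robot.capture("wrist")[:,:,::-1])
print(tool(s,[.643,.259,.30]))
```

```text
1.95 [0.5004 0.0994 0.3314] 0.0031293062122090412 [-0.2897 -1.1055 -0.1866]
[ 0.1774 -0.1199  0.0314]
```

View pics/w2.png

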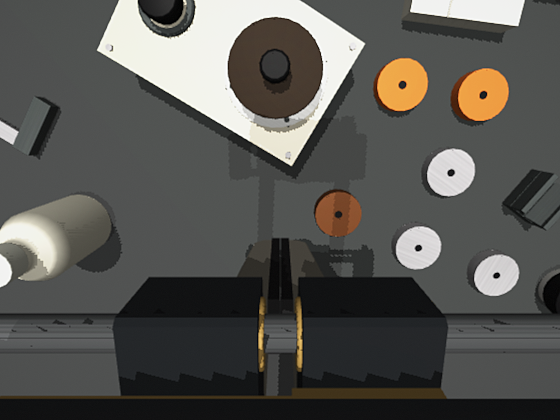

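Run:
```python
from h import *
import json
np.set_printoptions(precision=4,suppress=True)
c=json.load(open("c2.json"))
for n,u,v,z in [("B",418,246.5,.022),("A",496.5,275,.022),("C",451,172.5,.022),("knob",275,65,.163),("plate",275.5,67,.135),("corner",292,165.5,.09),("corner2",364,44,.09),("corner3",98,49,.09)]: print(n,onz(c,u,v,z))
```

```text
B [ 0.4459 -0.1151  0.022 ]
A [ 0.4324 -0.2381  0.022 ]
C [ 0.5552 -0.1231  0.022 ]
knob [0.6098 0.13   0.163 ]
plate [0.6119 0.1304 0.135 ]
corner [0.5202 0.0888 0.09  ]
corner2 [0.6624 0.0474 0.09  ]
corner3 [0.5893 0.3182 0.09  ]
```

Emit:
step_arm:
  plan:
    - [0.1,-0.08,0,0,-1]
    - [0.1,-0.08,0,0,-1]
    - [0.1,-0.08,0,0,-1]
    - [0.1,-0.08,0,0,-1]
    - [0.1,-0.08,0,0,-1]

```text
t: 2.42
eef_pos: [0.578, 0.1988, 0.3305]
tcp_rot: [0.993, 0.122, -0.001, 0.0]
wrist_force: [-0.7, -0.2, -0.7]
width: 0.004
```

Run:
```python
from h import *
np.set_printoptions(precision=4,suppress=True)
s=robot.sense();print(s["t"],s["eef_pos"],s["width"],s["wrist_force"])
import json
c=robot.get_calibration("wrist");json.dump({k:(v.tolist() if hasattr(v,'tolist') else v) for k,v in c.items()},open("c3.json","w"))
cv2.imwrite("pics/w3.png",robot.capture("wrist")[:,:,::-1])
crop("pics/w3.png",100,0,380,210,2.8,"pics/w3c.png")
crop("pics/w2.png",90,0,230,70,5,"pics/w2c.png")
```

```text
2.4167 [0.578  0.1988 0.3305] 0.004476578852859621 [-0.7227 -0.1807 -0.6743]
```

View pics/w3c.png

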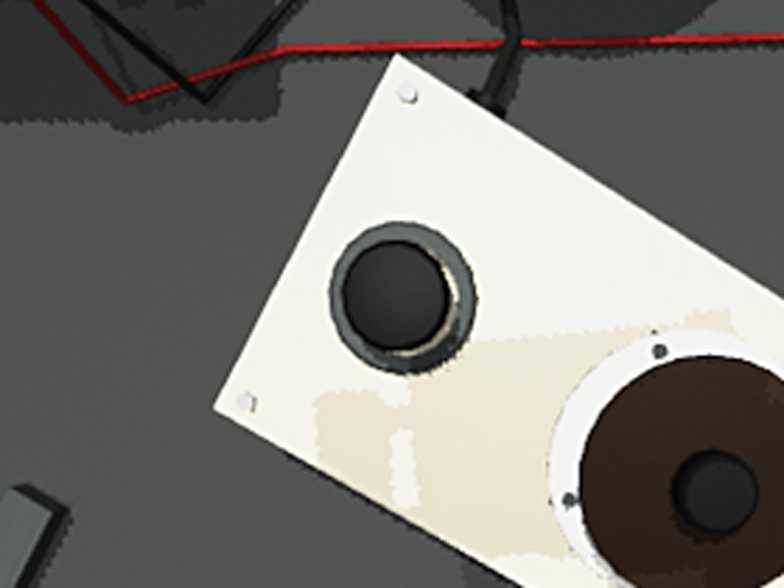

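View pics/w2c.png

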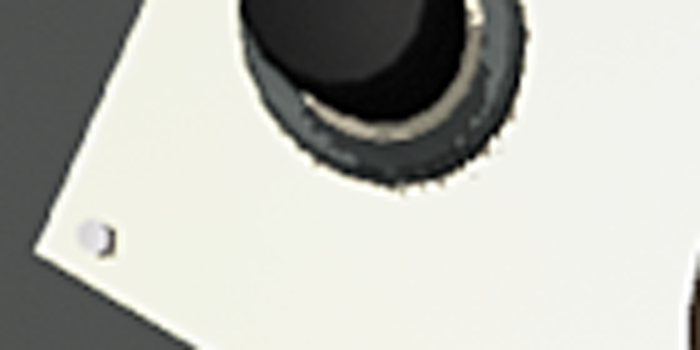

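Run:
```python
from h import *
import json
np.set_printoptions(precision=4,suppress=True)
c=json.load(open("c3.json"));c2=json.load(open("c2.json"))
p=lambda x,y,z:onz(c,100+x/2.8,y/2.8,z)
c1=p(397,55,.09);cc=p(214,408,.09);print(c1,cc,np.linalg.norm(c1-cc))
d=(c1-cc)/np.linalg.norm(c1-cc); ly=np.array([-d[1],d[0],0])
bt=(c1+cc)/2-ly*.045; well=(c1+cc)/2-ly*.175
print("yaw",np.degrees(np.arctan2(d[1],d[0])),"button pred",bt,"well",well, "knob",p(714,492,.163))
for z in (.111,.117,.124): print(z,p(396,295,z), onz(c2,90+342/5,-10/5,z))
# ring around the button on housing, collar dims: pred pixel of cap
f=210/np.tan(np.radians(c["vfov"]/2))
for z in (.117,.124):
  q=proj(c,[bt[0],bt[1],z]); print("pred px in crop",z,(q-[100,0])*2.8)
  # radius
  th=np.linspace(0,2*np.pi,90); P=np.c_[bt[0]+.02*np.cos(th),bt[1]+.02*np.sin(th),0*th+z]
  Q=(proj(c,P)-[100,0])*2.8; print(Q.min(0),Q.max(0),"size",Q.max(0)-Q.min(0))
s=robot.sense();print(tool(s,[bt[0],bt[1],.16]))
```

```text
[0.7311 0.2759 0.09  ] [0.5879 0.319  0.09  ] 0.1496147316919913
yaw -16.77854444648006 button pred [0.6465 0.2544 0.09  ] well [0.609  0.1299 0.09  ] knob [0.6105 0.1329 0.163 ]
0.111 [0.6476 0.2556 0.111 ] [0.6483 0.2568 0.111 ]
0.117 [0.6475 0.255  0.117 ] [0.647  0.2546 0.117 ]
0.124 [0.6474 0.2542 0.124 ] [0.6455 0.2521 0.124 ]
pred px in crop 0.117 [397.0196 298.0663]
[342.0219 240.2596] [451.9751 354.4146] size [109.9533 114.155 ]
pred px in crop 0.124 [395.0465 297.3731]
[339.014  238.4571] [451.034  354.7744] size [112.02   116.3173]
[ 0.0812 -0.0383  0.1706]
```

Emit:
step_arm:
  plan:
    - [0.081,-0.038,0,0,-1]
    - [0.081,-0.038,0,0,-1]
    - [0.081,-0.038,0.06,0,-1]
    - [0.081,-0.038,0.1,0,-1]
    - [0.081,-0.038,0.14,0,-1]
    - [0.081,-0.038,0.18,0,-1]
    - [0.081,-0.038,0.19,0,-1]
    - [0.081,-0.038,0.195,0,-1]
    - [0.081,-0.038,0.2,0,-1]
    - [0.081,-0.038,0.2,0,-1]
    - [0.081,-0.038,0.2,0,-1]
    - [0.081,-0.038,0.2,0,-1]

```text
t: 3.47
eef_pos: [0.6483, 0.2557, 0.1343]
tcp_rot: [0.993, 0.121, 0.002, -0.0]
wrist_force: [0.6, 0.6, 0.8]
width: 0.007
```

Run:
```python
from h import *
s=robot.sense();print(s["t"],s["eef_pos"],s["wrist_force"])
```

```text
3.4667 [0.64834773 0.25573416 0.1342961 ] [0.63495871 0.61536504 0.84894665]
```

Emit:
step_arm:
  plan:
    - [0,0,0,0,-1]
    - [0,0,0,0,-1]

```text
t: 3.63
eef_pos: [0.6477, 0.2559, 0.1331]
tcp_rot: [0.993, 0.122, 0.001, -0.0]
wrist_force: [-0.2, 0.3, -0.6]
width: 0.002
```

Emit:
step_arm:
  plan:
    - [0,0,0.002,0,-1]
    - [0,0,0.004,0,-1]
    - [0,0,0.006,0,-1]
    - [0,0,0.006,0,-1]
    - [0,0,0.006,0,-1]

```text
t: 4.05
eef_pos: [0.6468, 0.2556, 0.1253]
tcp_rot: [0.993, 0.122, -0.0, 0.0]
wrist_force: [-0.4, -0.4, -0.9]
width: 0.003
```

Emit:
step_arm:
  plan:
    - [0,0,0.002,0,-1]
    - [0,0,0.002,0,-1]
    - [0,0,0.002,0,-1]

```text
t: 4.3
eef_pos: [0.6472, 0.2557, 0.1238]
tcp_rot: [0.993, 0.122, 0.0, -0.0]
wrist_force: [0.6, -0.1, 1.7]
width: 0.007
```

Emit:
step_arm:
  plan:
    - [0,0,0.001,0,-1]
    - [0,0,0.002,0,-1]
    - [0,0,0.002,0,-1]
    - [0,0,0.002,0,-1]

```text
t: 4.63
eef_pos: [0.6472, 0.2557, 0.1218]
tcp_rot: [0.993, 0.122, 0.0, -0.0]
wrist_force: [1.1, 0.1, 2.2]
width: 0.005
```

Emit:
step_arm:
  plan:
    - [0,0,0,0,-1]

```text
t: 4.72
eef_pos: [0.6472, 0.2557, 0.1218]
tcp_rot: [0.993, 0.122, 0.0, -0.0]
wrist_force: [0.3, -0.0, 2.8]
width: 0.005
```

Emit:
step_arm:
  plan:
    - [0,0,0,0,-1]

```text
t: 4.8
eef_pos: [0.6471, 0.2557, 0.1218]
tcp_rot: [0.993, 0.122, 0.0, -0.0]
wrist_force: [0.3, 0.3, 2.0]
width: 0.005
```

Emit:
step_arm:
  plan:
    - [0,0,-0.01,0,-1]
    - [0,0,-0.01,0,-1]
    - [0,0,-0.01,0,-1]

```text
t: 5.05
eef_pos: [0.6475, 0.2558, 0.1326]
tcp_rot: [0.993, 0.122, 0.001, -0.0]
wrist_force: [0.7, -0.6, 0.2]
width: 0.007
```

Emit:
step_arm:
  plan:
    - [0,0,-0.03,0,0]
    - [0,0,-0.06,0,0.3]
    - [-0.02,0.035,-0.06,0,0.3]
    - [-0.04,0.07,-0.06,0,0.3]
    - [-0.066,0.112,-0.06,0,0.3]
    - [-0.066,0.112,-0.06,0,0.3]
    - [-0.066,0.112,-0.06,0,0.3]
    - [-0.066,0.112,-0.06,0,0.3]
    - [-0.066,0.112,-0.06,0,0.3]

```text
t: 5.8
eef_pos: [0.6107, 0.1321, 0.1918]
tcp_rot: [0.993, 0.122, 0.0, -0.0]
wrist_force: [0.2, -0.4, 0.0]
width: 0.632
```

Run:
```python
from h import *
np.set_printoptions(precision=4,suppress=True)
s=robot.sense();print(s["t"],s["eef_pos"],s["width"],s["wrist_force"])
cv2.imwrite("pics/w4.png",robot.capture("wrist")[:,:,::-1])
cv2.imwrite("pics/s4.png",robot.capture("scene")[:,:,::-1])
crop("pics/s4.png",220,130,440,290,3.5,"pics/s4c.png")
```

```text
5.8 [0.6107 0.1321 0.1918] 0.6324429972450485 [ 0.1653 -0.3685  0.0451]
```

View pics/w4.png

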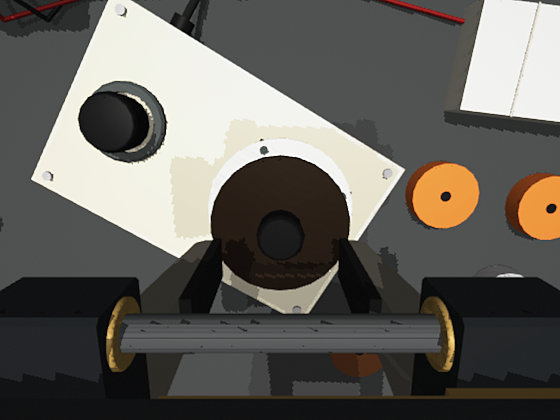

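View pics/s4c.png

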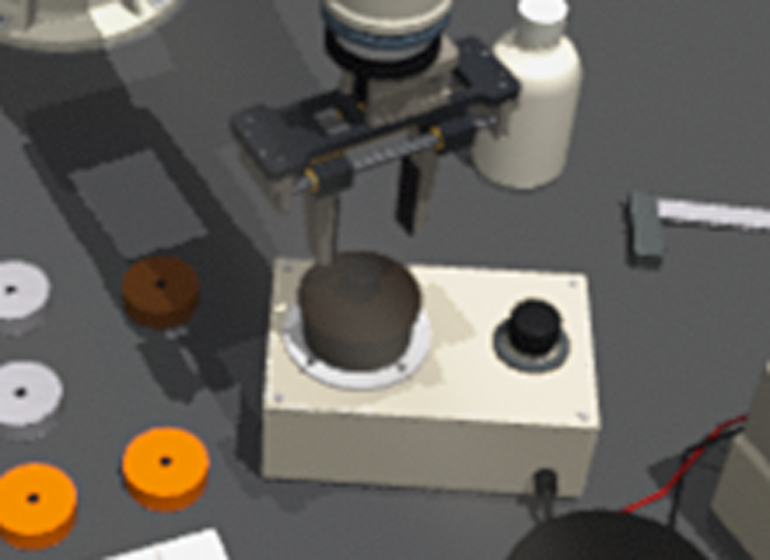

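Run:
```python
from h import *
np.set_printoptions(precision=4,suppress=True)
c=robot.get_calibration("wrist");s=robot.sense()
k=onz(c,280.5,236,.163);print(k,onz(c,280.5,221.5,.135));print(tool(s,[k[0],k[1],.14]))
for z in (.111,.117,.124):print(onz(c,112,122,z))
```

```text
[0.6128 0.1315 0.163 ] [0.6135 0.1316 0.135 ]
[0.002  0.0015 0.0516]
[0.6471 0.2566 0.111 ]
[0.6477 0.254  0.117 ]
[0.6485 0.251  0.124 ]
```

Run:
```python
from h import *
np.set_printoptions(precision=1,suppress=True)
c=robot.get_calibration("wrist")
crop("pics/w4.png",20,60,220,200,4,"pics/w4c.png")
b=onz(c,124,121,.092)
for z in (.09,.092,.111,.117,.124): print(z,(proj(c,[b[0],b[1],z])-[20,60])*4)
```

```text
0.09 [420.6 244. ]
0.092 [416. 244.]
0.111 [368.8 244.2]
0.117 [352.3 244.2]
0.124 [332.1 244.3]
```

View pics/w4c.png

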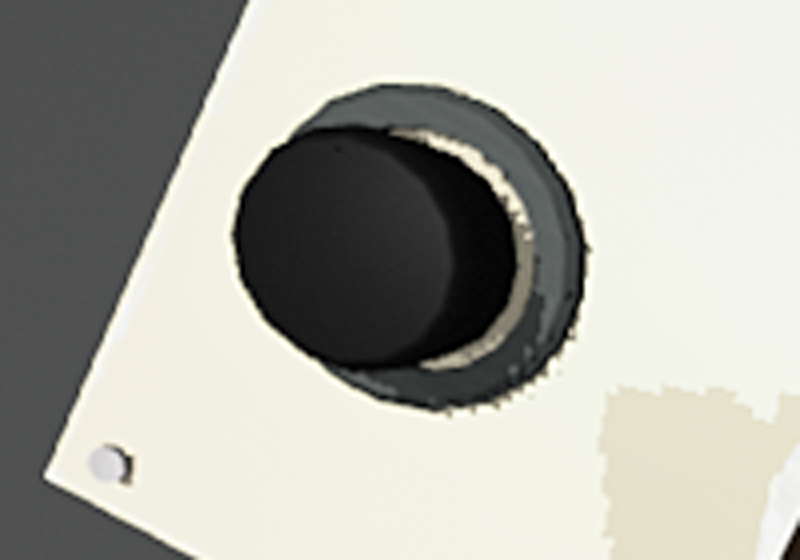

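Emit:
step_arm:
  plan:
    - [0.002,0.001,0.02,0,0.3]
    - [0.002,0.001,0.04,0,0.3]
    - [0.002,0.001,0.05,0,0.3]
    - [0.002,0.001,0.05,0,0.3]
    - [0.002,0.001,0.05,0,-1]
    - [0.002,0.001,0.05,0,-1]
    - [0.002,0.001,0.05,0,-1]
    - [0.002,0.001,0.05,0,-1]
    - [0.002,0.001,0.05,0,-1]
    - [0.002,0.001,0.05,0,-1]
    - [0.002,0.001,0.05,0,-1]

```text
t: 6.82
eef_pos: [0.6127, 0.1306, 0.1424]
tcp_rot: [0.993, 0.122, 0.001, -0.0]
wrist_force: [-1.0, 0.0, 3.7]
width: 0.298
```

Emit:
step_arm:
  plan:
    - [0,0,-0.02,0,-1]
    - [0,0,-0.05,0,-1]
    - [0,0,-0.06,0,-1]
    - [0,0,-0.06,0,-1]
    - [-0.04,-0.008,-0.06,0,-1]
    - [-0.08,-0.016,-0.06,0,-1]
    - [-0.12,-0.024,-0.06,0,-1]
    - [-0.16,-0.032,-0.06,0,-1]
    - [-0.2,-0.04,-0.06,0,-1]
    - [-0.209,-0.041,-0.06,0,-1]
    - [-0.209,-0.041,-0.06,0,-1]
    - [-0.209,-0.041,-0.06,0,-1]

```text
t: 7.82
eef_pos: [0.3998, 0.1199, 0.2014]
tcp_rot: [0.993, 0.122, 0.0, -0.0]
wrist_force: [0.5, -0.1, -1.0]
width: 0.297
```

Run:
```python
from h import *
np.set_printoptions(precision=4,suppress=True)
s=robot.sense();print(s["t"],s["eef_pos"],s["width"],s["wrist_force"])
cv2.imwrite("pics/s5.png",robot.capture("scene")[:,:,::-1])
crop("pics/s5.png",100,130,420,290,2.5,"pics/s5c.png")
```

```text
7.8167 [0.3998 0.1199 0.2014] 0.2972857696148416 [ 0.5152 -0.0671 -0.9551]
```

View pics/s5c.png

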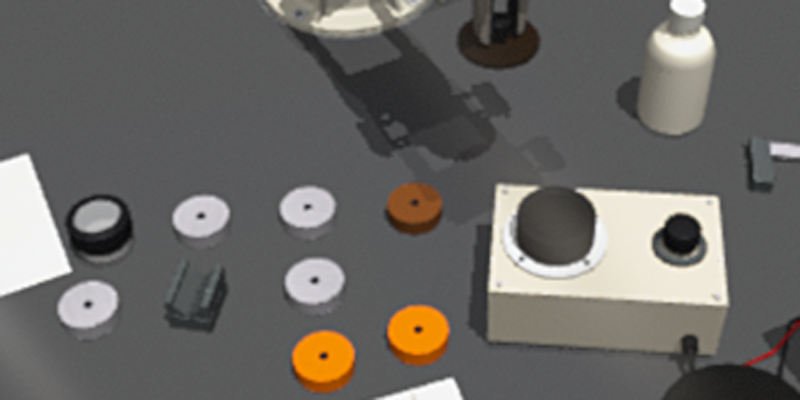

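Emit:
step_arm:
  plan:
    - [0,0,0.04,0,-1]
    - [0,0,0.08,0,-1]
    - [0,0,0.12,0,-1]
    - [0,0,0.15,0,-1]
    - [0,0,0.165,0,-1]
    - [0,0,0.175,0,-1]
    - [0,0,0.18,0,-1]
    - [0,0,0.18,0,-1]
    - [0,0,0.18,0,-1]
    - [0,0,0.18,0,0.1]
    - [0,0,0.18,0,0.3]
    - [0,0,0.18,0,0.3]

```text
t: 8.87
eef_pos: [0.4002, 0.12, 0.022]
tcp_rot: [0.993, 0.122, 0.001, -0.0]
wrist_force: [-0.3, 0.2, 0.1]
width: 0.492
```

Emit:
step_arm:
  plan:
    - [0,0,0,0,0.3]
    - [0,0,0,0,0.3]
    - [0,0,-0.03,0,0.3]
    - [0,0,-0.07,0,0.5]
    - [0,0,-0.11,0,1]
    - [0,0,-0.15,0,1]
    - [0,0,-0.19,0,1]
    - [0,0,-0.23,0,1]
    - [0,0,-0.27,0,1]
    - [0,0,-0.27,0,1]

```text
t: 9.7
eef_pos: [0.4029, 0.1209, 0.2993]
tcp_rot: [0.993, 0.122, 0.006, -0.001]
wrist_force: [0.7, -0.6, 0.2]
width: 1.003
```

Run:
```python
from h import *
np.set_printoptions(precision=4,suppress=True)
s=robot.sense();print(s["t"],s["eef_pos"],s["width"],s["wrist_force"])
c=robot.get_calibration("wrist")
cv2.imwrite("pics/w6.png",robot.capture("wrist")[:,:,::-1])
import pickle;pickle.dump(c,open("c6.pkl","wb"))
```

```text
9.7 [0.4029 0.1209 0.2993] 1.0034550988660087 [ 0.7225 -0.5632  0.2324]
```

View pics/w6.png

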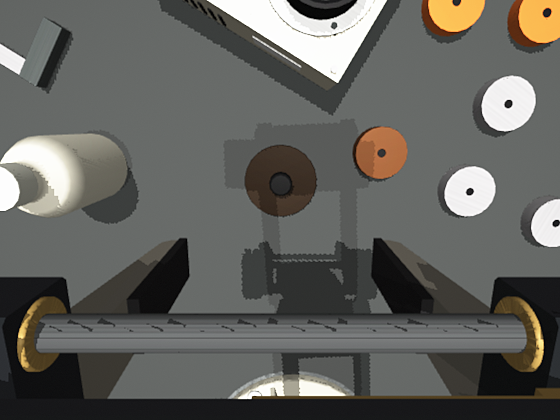

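Emit:
step_arm:
  plan:
    - [0.19,0.045,0,0,1]
    - [0.19,0.045,0,0,1]
    - [0.19,0.045,0,0,1]
    - [0.19,0.045,0,0,1]
    - [0.19,0.045,0,0,1]
    - [0.19,0.045,0,0,1]
    - [0.19,0.045,0,0,1]
    - [0.19,0.045,0,0,1]

```text
t: 10.42
eef_pos: [0.5933, 0.1219, 0.2902]
tcp_rot: [0.993, 0.122, -0.001, 0.0]
wrist_force: [-0.3, -0.8, 0.3]
width: 0.999
```

Run:
```python
from h import *
np.set_printoptions(precision=4,suppress=True)
s=robot.sense();print(s["t"],s["eef_pos"],s["width"],s["wrist_force"])
c=robot.get_calibration("wrist")
cv2.imwrite("pics/w7.png",robot.capture("wrist")[:,:,::-1])
import pickle;pickle.dump(c,open("c7.pkl","wb"))
```

```text
10.4167 [0.5933 0.1219 0.2902] 0.9990531105641808 [-0.3347 -0.802   0.338 ]
```

View pics/w7.png

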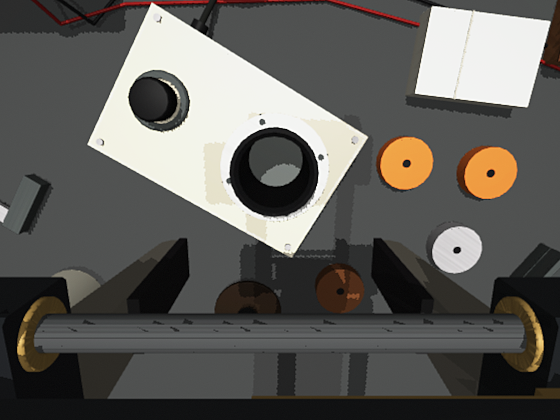

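Run:
```python
from h import *
crop("pics/w7.png",200,100,350,230,5,"pics/w7c.png")
im=cv2.imread("pics/w7.png"); g=cv2.convertScaleAbs(im[100:230,200:350],alpha=5)
cv2.imwrite("pics/w7b.png",cv2.resize(g,None,fx=4.6,fy=4.6,interpolation=cv2.INTER_CUBIC))
```

```text
(no output)
```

View pics/w7b.png

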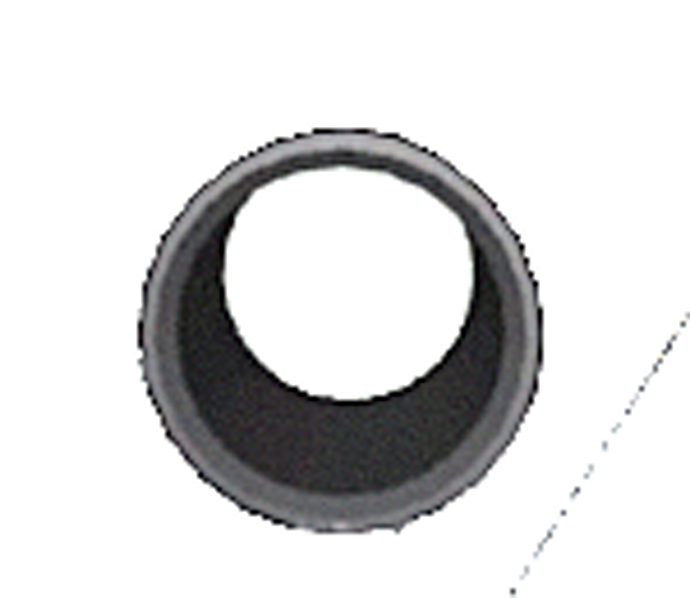

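Run:
```python
from h import *
import pickle
np.set_printoptions(precision=4,suppress=True)
c=pickle.load(open("c7.pkl","rb"))
w=onz(c,200+342.5/4.6,100+329.5/4.6,.128);print(w)
th=np.linspace(0,2*np.pi,200)
im=cv2.imread("pics/w7b.png")
for r,z,col in ((.041,.128,(0,0,255)),(.037,.128,(0,255,255)),(.033,.124,(0,255,0)),(.033,.008,(255,0,0))):
    P=np.c_[w[0]+r*np.cos(th),w[1]+r*np.sin(th),0*th+z]
    Q=(proj(c,P)-[200,100])*4.6
    cv2.polylines(im,[np.int32(Q.round())],True,col,1)
cv2.imwrite("pics/w7o.png",im)
# housing corners
p=lambda u,v:onz(c,u,v,.09)
a=p(88,146);b=p(291.5,257);d=p(367,137.5);print(a,b,d,np.linalg.norm(a-b),np.linalg.norm(b-d))
e=(b-a)/np.linalg.norm(a-b);f=(d-b)/np.linalg.norm(d-b);print("well from housing",b-e*.065+f*.075)
for n,u,v in [("C",457,250),("brown",341,291)]:print(n,onz(c,u,v,.022))
```

```text
[0.612  0.1304 0.128 ]
[0.5867 0.3184 0.09  ] [0.5203 0.0895 0.09  ] [0.6623 0.0476 0.09  ] 0.23827125292903711 0.14806664444241152
well from housing [0.6104 0.1307 0.09  ]
C [ 0.5551 -0.123   0.022 ]
brown [0.4642 0.0054 0.022 ]
```

View pics/w7o.png

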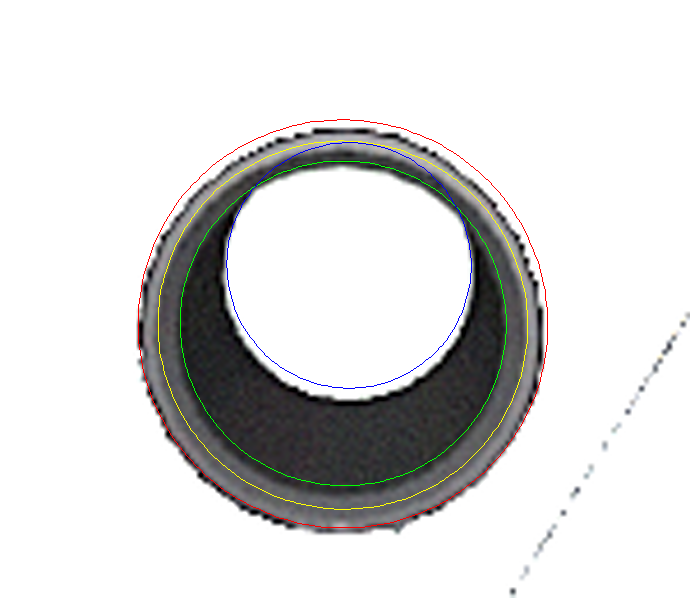

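Emit:
step_arm:
  plan:
    - [-0.096,0.228,0,0,1]
    - [-0.096,0.228,0,0,1]
    - [-0.096,0.228,0,0,1]
    - [-0.096,0.228,0,0,1]
    - [-0.096,0.228,0.03,0,1]
    - [-0.096,0.228,0.08,0,1]
    - [-0.096,0.228,0.14,0,1]
    - [-0.096,0.228,0.14,0,1]
    - [-0.096,0.228,0.14,0,1]
    - [-0.096,0.228,0.14,0,1]
    - [-0.096,0.228,0.14,0,1]

```text
t: 11.38
eef_pos: [0.5568, -0.1219, 0.1531]
tcp_rot: [0.993, 0.122, 0.0, 0.0]
wrist_force: [0.0, -0.6, 1.8]
width: 1.005
```

```bash
cat > look.py <<'E'
from h import *
import pickle,sys
np.set_printoptions(precision=4,suppress=True)
n=sys.argv[1];s=robot.sense();print(s["t"],s["eef_pos"],s["width"],s["wrist_force"])
pickle.dump((robot.get_calibration("wrist"),s),open(n+".pkl","wb"))
cv2.imwrite(f"pics/{n}.png",robot.capture("wrist")[:,:,::-1])
E
python3 look.py w8
```

```text
11.3833 [ 0.5568 -0.1219  0.1531] 1.0050410033045662 [ 0.0198 -0.5935  1.8273]
```

View pics/w8.png

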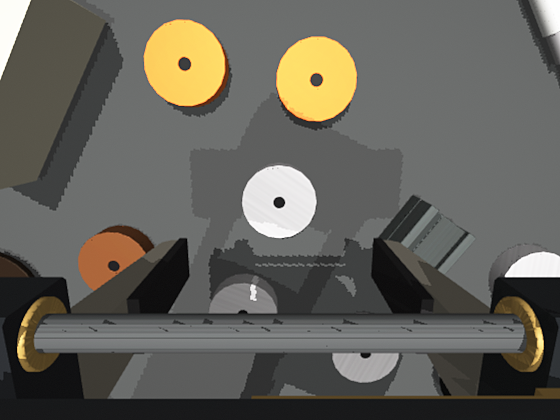

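Run:
```python
from h import *
import pickle
np.set_printoptions(precision=4,suppress=True)
c,s=pickle.load(open("w8.pkl","rb"))
d=onz(c,279,202.3,.022);print(d,tool(s,[d[0],d[1],.013]))
for u,v in [(385,242),(415,195),(473,236)]:
  for z in (0.0,.044): print(tool(dict(s,eef_pos=d),onz(c,u,v,z)))
for u,v in [(317,80),(243,315)]: print(tool(dict(s,eef_pos=d),onz(c,u,v,.022)))
```

```text
[ 0.5558 -0.1226  0.022 ] [-0.0013  0.0004  0.1401]
[-0.0434  0.0995  0.022 ]
[-0.0282  0.086  -0.022 ]
[0.0017 0.1238 0.022 ]
[ 0.0107  0.107  -0.022 ]
[-0.0376  0.1816  0.022 ]
[-0.0232  0.1569 -0.022 ]
[0.0987 0.0301 0.0001]
[-0.1064 -0.0334 -0.0001]
```

Emit:
step_arm:
  plan:
    - [-0.001,0,0.04,0,1]
    - [-0.001,0,0.08,0,1]
    - [-0.001,0,0.11,0,1]
    - [-0.001,0,0.13,0,1]
    - [-0.001,0,0.14,0,1]
    - [-0.001,0,0.14,0,1]
    - [-0.001,0,0.14,0,1]
    - [-0.001,0,0.14,0,-1]
    - [-0.001,0,0.14,0,-1]
    - [-0.001,0,0.14,0,-1]
    - [-0.001,0,0.14,0,-1]
    - [-0.001,0,0.14,0,-1]

```text
t: 12.43
eef_pos: [0.5559, -0.1224, 0.0125]
tcp_rot: [0.993, 0.121, 0.0, -0.0]
wrist_force: [-2.0, 3.0, 8.3]
width: 0.688
```

Emit:
step_arm:
  plan:
    - [0,0,0,0,-1]
    - [0,0,0,0,-1]

```text
t: 12.6
eef_pos: [0.556, -0.1224, 0.0125]
tcp_rot: [0.993, 0.121, 0.0, -0.0]
wrist_force: [-0.8, 3.2, 8.6]
width: 0.685
```

Emit:
step_arm:
  plan:
    - [0,0,-0.03,0,-1]
    - [0,0,-0.07,0,-1]
    - [0,0,-0.11,0,-1]
    - [0,0,-0.15,0,-1]
    - [0.0,0.0,-0.185,0,-1]
    - [0.015,-0.031,-0.185,0,-1]
    - [0.034,-0.07,-0.185,0,-1]
    - [0.053,-0.109,-0.185,0,-1]
    - [0.072,-0.148,-0.185,0,-1]
    - [0.091,-0.187,-0.185,0,-1]
    - [0.11,-0.225,-0.185,0,-1]
    - [0.113,-0.232,-0.185,0,-1]

```text
t: 13.6
eef_pos: [0.6095, 0.1347, 0.1961]
tcp_rot: [0.992, 0.123, -0.0, -0.001]
wrist_force: [0.6, -0.3, -5.2]
width: 0.688
```

Emit:
step_arm:
  plan:
    - [0,0,0,0,-1]
    - [0,0,0,0,-1]
    - [0,0,0,0,-1]

```text
t: 13.85
eef_pos: [0.6085, 0.1288, 0.196]
tcp_rot: [0.993, 0.122, -0.001, 0.0]
wrist_force: [-0.7, -1.4, -4.4]
width: 0.687
```

```bash
python3 look.py w9
python3 - <<'E'
from h import *
crop("pics/w9.png",160,130,400,310,3.3,"pics/w9c.png")
cv2.imwrite("pics/w9c.png",cv2.convertScaleAbs(cv2.imread("pics/w9c.png"),alpha=3))
E
```

```text
13.85 [0.6085 0.1288 0.196 ] 0.6867160039163417 [-0.6978 -1.3851 -4.4453]
```

View pics/w9.png

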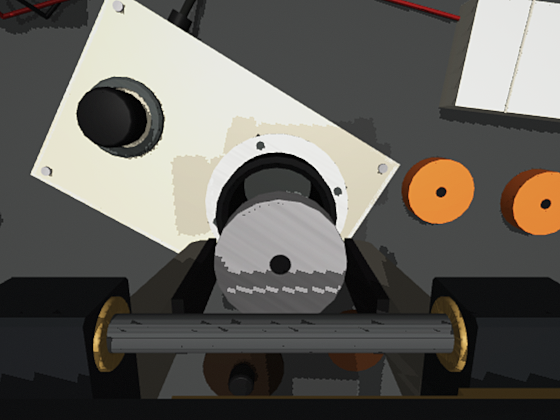

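View pics/w9c.png

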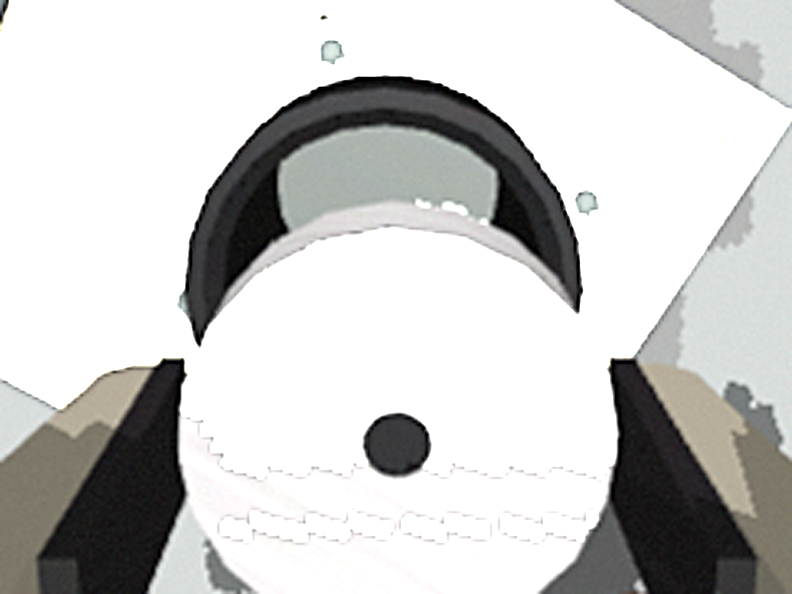

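```bash
cat > ov.py <<'E'
from h import *
import pickle,sys
np.set_printoptions(precision=4,suppress=True)
n,x,y,u,v,zt=sys.argv[1],*map(float,sys.argv[2:7]); x0,y0,x1,y1,s=160,130,400,310,3.3
c,st=pickle.load(open(n+".pkl","rb"))
im=cv2.imread(f"pics/{n}.png")[y0:y1,x0:x1]
im=cv2.convertScaleAbs(cv2.resize(im,None,fx=s,fy=s,interpolation=cv2.INTER_CUBIC),alpha=4)
th=np.linspace(0,2*np.pi,200)
for r,z,col in ((.041,.128,(0,0,255)),(.037,.128,(0,255,255)),(.033,.124,(0,255,0))):
    P=np.c_[x+r*np.cos(th),y+r*np.sin(th),0*th+z]
    cv2.polylines(im,[np.int32(((proj(c,P)-[x0,y0])*s).round())],True,col,1)
d=onz(c,u,v,zt);print("disc",d,"shift to well (tool)",tool(dict(st,eef_pos=d),[x,y,zt]))
cv2.imwrite(f"pics/{n}o.png",im)
E
python3 ov.py w9 .6104 .1300 280.3 264.5 .2055
```

```text
disc [0.609  0.1277 0.2055] shift to well (tool) [ 0.0019 -0.0019 -0.    ]
```

View pics/w9o.png

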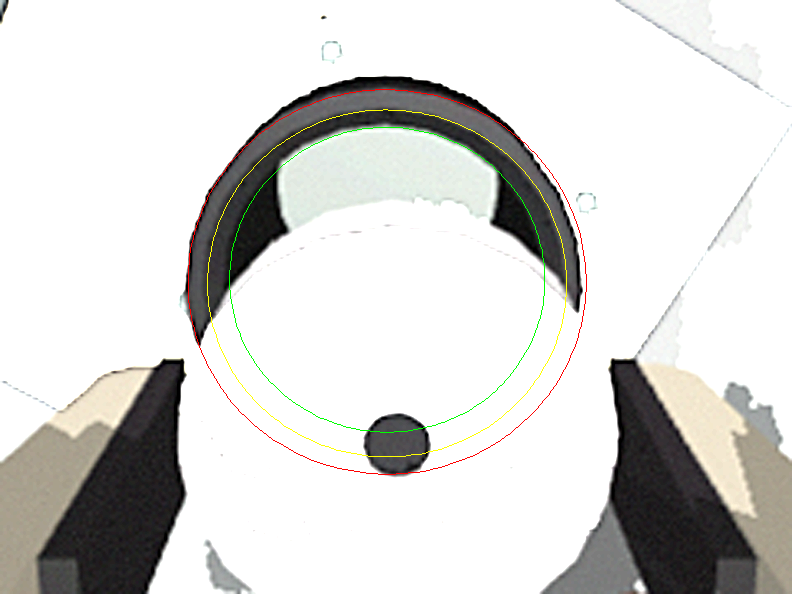

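Emit:
step_arm:
  plan:
    - [0.002,-0.002,0,0,-1]
    - [0.002,-0.002,0.02,0,-1]
    - [0.002,-0.002,0.035,0,-1]
    - [0.002,-0.002,0.045,0,-1]
    - [0.002,-0.002,0.05,0,-1]
    - [0.002,-0.002,0.055,0,-1]
    - [0.002,-0.002,0.055,0,-1]

```text
t: 14.48
eef_pos: [0.6106, 0.1318, 0.1411]
tcp_rot: [0.993, 0.121, -0.0, 0.0]
wrist_force: [0.2, 0.1, -6.4]
width: 0.684
```

Emit:
step_arm:
  plan:
    - [0,0,0.003,0,-1]
    - [0,0,0.006,0,-1]
    - [0,0,0.009,0,-1]
    - [0,0,0.009,0,-1]
    - [0,0,0.009,0,-1]

```text
t: 14.9
eef_pos: [0.6107, 0.1322, 0.1327]
tcp_rot: [0.993, 0.122, -0.0, 0.0]
wrist_force: [0.6, -0.0, -5.9]
width: 0.686
```

Emit:
step_arm:
  plan:
    - [0,0,0.002,0,-1]
    - [0,0,0.002,0,-1]
    - [0,0,0.002,0,1]
    - [0,0,0.002,0,1]
    - [0,0,0.002,0,1]
    - [0,0,0.002,0,1]
    - [0,0,-0.05,0,1]
    - [0,0,-0.09,0,1]
    - [0,0,-0.13,0,1]
    - [0,0,-0.13,0,1]
    - [0,0,-0.13,0,1]

```text
t: 15.82
eef_pos: [0.6129, 0.1327, 0.267]
tcp_rot: [0.993, 0.122, 0.004, -0.0]
wrist_force: [0.7, 0.1, -1.0]
width: 0.999
```

```bash
python3 look.py w10
python3 - <<'E'
from h import *
im=cv2.imread("pics/w10.png")[60:300,150:430];cv2.imwrite("pics/w10c.png",cv2.convertScaleAbs(cv2.resize(im,None,fx=2.5,fy=2.5,interpolation=cv2.INTER_CUBIC),alpha=2))
E
```

```text
15.8167 [0.6129 0.1327 0.267 ] 0.9987745077773436 [ 0.7016  0.0969 -1.0094]
```

View pics/w10c.png

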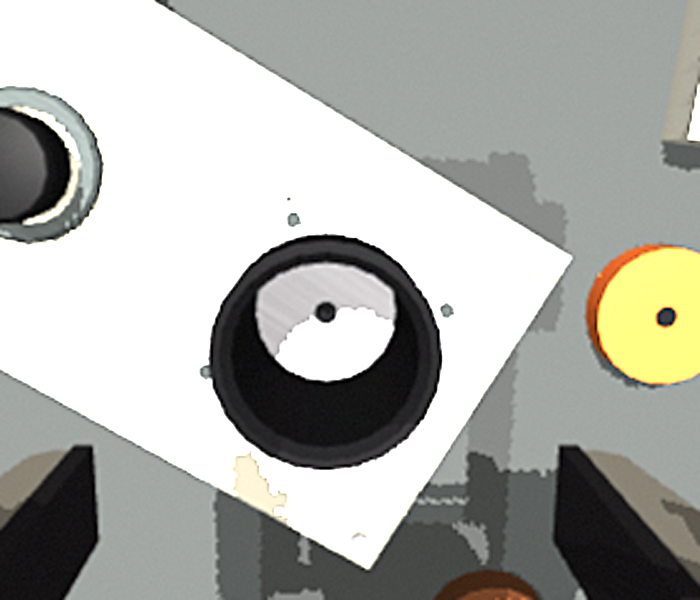

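Emit:
step_arm:
  plan:
    - [-0.03,0.027,0,0,1]
    - [-0.06,0.054,0,0,1]
    - [-0.09,0.081,0,0,1]
    - [-0.12,0.108,0,0,1]
    - [-0.15,0.136,0,0,1]
    - [-0.18,0.163,0.01,0,1]
    - [-0.21,0.19,0.02,0,1]
    - [-0.22,0.2,0.055,0,1]
    - [-0.22,0.2,0.09,0,1]
    - [-0.22,0.2,0.112,0,1]
    - [-0.22,0.2,0.112,0,1]
    - [-0.22,0.2,0.112,0,1]

```text
t: 16.87
eef_pos: [0.4438, -0.1146, 0.149]
tcp_rot: [0.993, 0.121, -0.002, -0.001]
wrist_force: [-0.6, -0.1, 0.1]
width: 1.0
```

```bash
python3 look.py w11
```

```text
16.8667 [ 0.4438 -0.1146  0.149 ] 1.0002398239605768 [-0.5684 -0.0713  0.1007]
```

View pics/w11.png

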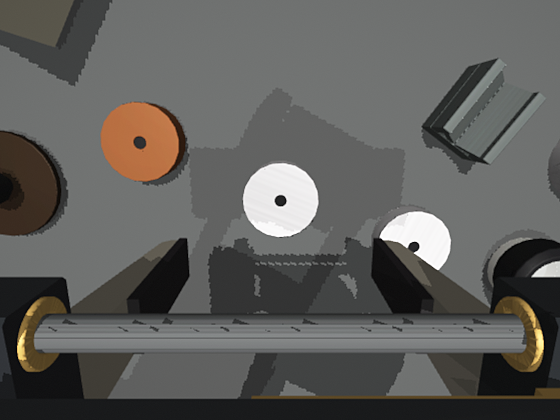

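```bash
cat > g.py <<'E'
from h import *
import pickle,sys
np.set_printoptions(precision=4,suppress=True)
n=sys.argv[1];c,s=pickle.load(open(n+".pkl","rb"))
v=list(map(float,sys.argv[2:]));P=[onz(c,v[i],v[i+1],.022) for i in range(0,len(v),2)]
d=P[0];print(d,tool(s,[d[0],d[1],.0125]))
for p in P[1:]: print(p,tool(dict(s,eef_pos=d),p))
E
python3 g.py w11 280 200.5 413 247 139 142
```

```text
[ 0.4446 -0.1154  0.022 ] [0.0012 0.0013 0.1365]
[ 0.4322 -0.2372  0.022 ] [-0.0414  0.1152 -0.0001]
[0.4642 0.0067 0.022 ] [ 0.0485 -0.1138  0.0001]
```

Emit:
step_arm:
  plan:
    - [0.001,0.001,0.04,0,1]
    - [0.001,0.001,0.08,0,1]
    - [0.001,0.001,0.11,0,1]
    - [0.001,0.001,0.13,0,1]
    - [0.001,0.001,0.137,0,1]
    - [0.001,0.001,0.137,0,1]
    - [0.001,0.001,0.137,0,1]
    - [0.001,0.001,0.137,0,-1]
    - [0.001,0.001,0.137,0,-1]
    - [0.001,0.001,0.137,0,-1]
    - [0.001,0.001,0.137,0,-1]
    - [0.001,0.001,0.137,0,-1]

```text
t: 17.92
eef_pos: [0.4469, -0.1154, 0.0144]
tcp_rot: [0.993, 0.121, 0.0, -0.0]
wrist_force: [-1.9, 4.3, 9.6]
width: 0.686
```

Emit:
step_arm:
  plan:
    - [0,0,0,0,-1]
    - [0,0,0,0,-1]

```text
t: 18.08
eef_pos: [0.4469, -0.1154, 0.0144]
tcp_rot: [0.993, 0.121, 0.0, -0.0]
wrist_force: [-2.0, 4.1, 8.0]
width: 0.682
```

Emit:
step_arm:
  plan:
    - [0,0,-0.03,0,-1]
    - [0,0,-0.07,0,-1]
    - [0,0,-0.11,0,-1]
    - [0,0,-0.15,0,-1]
    - [0.0,0.0,-0.183,0,-1]
    - [0.02,-0.018,-0.183,0,-1]
    - [0.048,-0.044,-0.183,0,-1]
    - [0.076,-0.07,-0.183,0,-1]
    - [0.104,-0.096,-0.183,0,-1]
    - [0.132,-0.121,-0.183,0,-1]
    - [0.16,-0.147,-0.183,0,-1]
    - [0.188,-0.172,-0.183,0,-1]

```text
t: 19.08
eef_pos: [0.5883, 0.0984, 0.1969]
tcp_rot: [0.993, 0.122, 0.0, 0.0]
wrist_force: [0.2, -0.7, -0.4]
width: 0.006
```

Emit:
step_arm:
  plan:
    - [0.02,-0.02,0,0,-1]
    - [0.03,-0.029,0,0,-1]
    - [0.03,-0.029,0,0,-1]
    - [0.03,-0.029,0,0,-1]
    - [0.03,-0.029,0,0,-1]

```text
t: 19.5
eef_pos: [0.6088, 0.1307, 0.1965]
tcp_rot: [0.993, 0.121, -0.001, 0.0]
wrist_force: [-1.2, 0.3, -0.1]
width: 0.006
```

```bash
python3 look.py w12
python3 - <<'E'
from h import *
crop("pics/w12.png",160,130,400,310,3.3,"pics/w12c.png")
E
```

```text
19.5 [0.6088 0.1307 0.1965] 0.005817879867591831 [-1.1763  0.2605 -0.0923]
```

View pics/w12c.png

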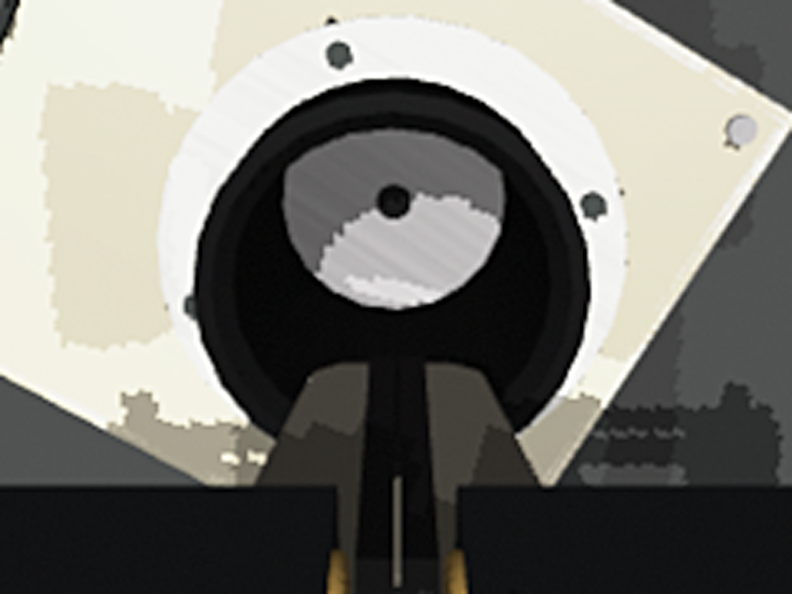

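Run:
```python
from h import *
cv2.imwrite("pics/s13.png",robot.capture("scene")[:,:,::-1])
cv2.imwrite("pics/d13.png",robot.capture("side")[:,:,::-1])
crop("pics/s13.png",90,150,410,330,2.5,"pics/s13c.png")
crop("pics/d13.png",170,140,400,320,3.4,"pics/d13c.png")
```

```text
(no output)
```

View pics/s13c.png

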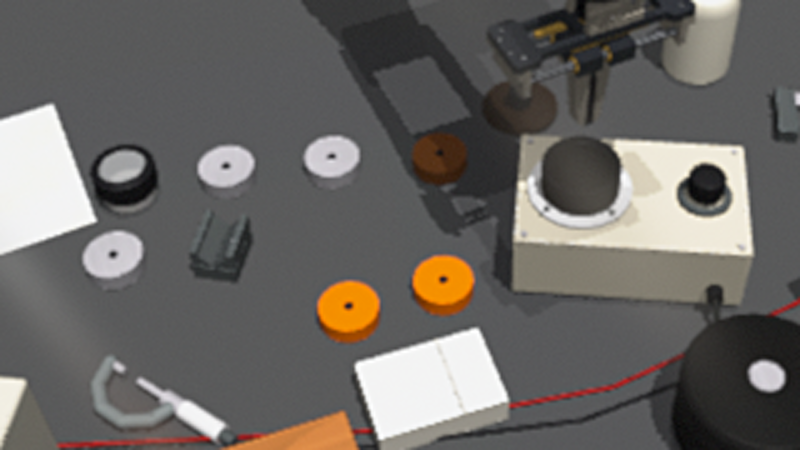

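View pics/d13c.png

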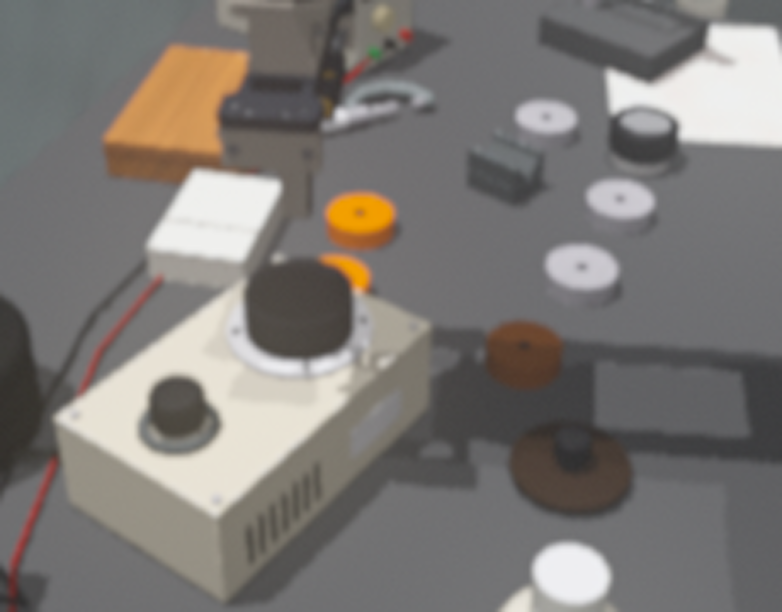

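Emit:
step_arm:
  plan:
    - [-0.03,0.027,0,0,1]
    - [-0.06,0.054,0,0,1]
    - [-0.09,0.081,0,0,1]
    - [-0.12,0.108,0,0,1]
    - [-0.15,0.136,0,0,1]
    - [-0.18,0.163,0.01,0,1]
    - [-0.21,0.19,0.02,0,1]
    - [-0.218,0.2,0.045,0,1]
    - [-0.218,0.2,0.045,0,1]
    - [-0.218,0.2,0.045,0,1]
    - [-0.218,0.2,0.045,0,1]

```text
t: 20.57
eef_pos: [0.4473, -0.1146, 0.1526]
tcp_rot: [0.993, 0.121, 0.001, 0.0]
wrist_force: [0.6, -0.2, 0.2]
width: 0.777
```

```bash
python3 look.py w14
```

```text
20.5667 [ 0.4473 -0.1146  0.1526] 0.7766399922141193 [ 0.579  -0.2253  0.1856]
```

View pics/w14.png

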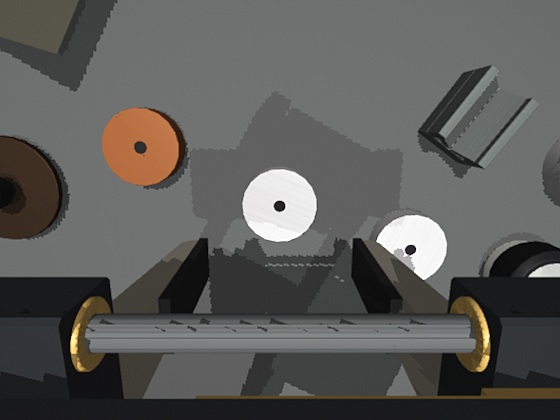

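```bash
python3 g.py w14 279.5 205.5 410 249.5 140 147
```

```text
[ 0.4438 -0.1164  0.022 ] [-0.004   0.0009  0.1401]
[ 0.4326 -0.2373  0.022 ] [-0.0399  0.1147 -0.    ]
[0.4642 0.0064 0.022 ] [ 0.0494 -0.1143  0.    ]
```

Emit:
step_arm:
  plan:
    - [-0.003,0.001,0.04,0,1]
    - [-0.003,0.001,0.08,0,1]
    - [-0.003,0.001,0.11,0,1]
    - [-0.003,0.001,0.13,0,1]
    - [-0.003,0.001,0.141,0,1]
    - [-0.003,0.001,0.141,0,1]
    - [-0.003,0.001,0.141,0,1]
    - [-0.003,0.001,0.141,0,-1]
    - [-0.003,0.001,0.141,0,-1]
    - [-0.003,0.001,0.141,0,-1]
    - [-0.003,0.001,0.141,0,-1]
    - [-0.003,0.001,0.141,0,-1]

```text
t: 21.62
eef_pos: [0.4441, -0.1162, 0.0114]
tcp_rot: [0.993, 0.121, 0.0, -0.0]
wrist_force: [-0.4, 4.4, 8.4]
width: 0.687
```

Emit:
step_arm:
  plan:
    - [0,0,0,0,-1]
    - [0,0,0,0,-1]
    - [0,0,-0.03,0,-1]
    - [0,0,-0.07,0,-1]
    - [0,0,-0.11,0,-1]
    - [0,0,-0.15,0,-1]
    - [0,0,-0.185,0,-1]
    - [0,0,-0.185,0,-1]

```text
t: 22.28
eef_pos: [0.4472, -0.1174, 0.2019]
tcp_rot: [0.993, 0.122, 0.005, 0.002]
wrist_force: [1.7, -0.4, -4.7]
width: 0.687
```

Emit:
step_arm:
  plan:
    - [0.02,-0.018,0,0,-1]
    - [0.048,-0.044,0,0,-1]
    - [0.076,-0.07,0,0,-1]
    - [0.104,-0.096,0,0,-1]
    - [0.132,-0.121,0,0,-1]
    - [0.16,-0.147,0,0,-1]
    - [0.188,-0.172,0,0,-1]
    - [0.21,-0.19,0,0,-1]
    - [0.222,-0.2,0,0,-1]
    - [0.222,-0.2,0,0,-1]
    - [0.222,-0.2,0,0,-1]
    - [0.222,-0.2,0,0,-1]

```text
t: 23.28
eef_pos: [0.6095, 0.1305, 0.1939]
tcp_rot: [0.993, 0.122, -0.002, 0.0]
wrist_force: [-0.4, -0.8, -6.5]
width: 0.688
```

```bash
python3 look.py w15; python3 ov.py w15 .6102 .1302 280.3 264.5 .2055
```

```text
23.2833 [0.6095 0.1305 0.1939] 0.6879611644658638 [-0.4493 -0.7985 -6.5225]
disc [0.6109 0.1296 0.2055] shift to well (tool) [-0.0006 -0.0008  0.    ]
```

View pics/w15o.png

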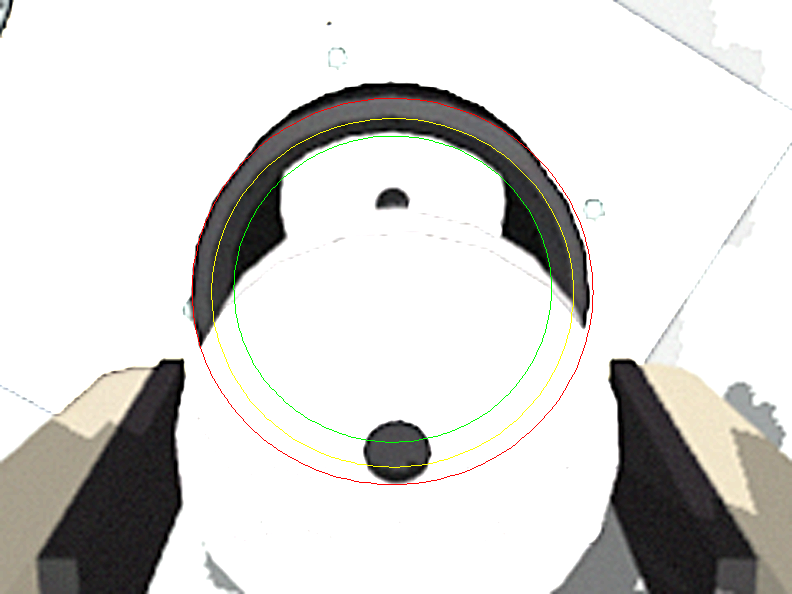

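Emit:
step_arm:
  plan:
    - [0.002,-0.0015,0,0,-1]
    - [0.002,-0.0015,0.02,0,-1]
    - [0.002,-0.0015,0.035,0,-1]
    - [0.002,-0.0015,0.045,0,-1]
    - [0.002,-0.0015,0.05,0,-1]
    - [0.002,-0.0015,0.055,0,-1]
    - [0.002,-0.0015,0.059,0,-1]
    - [0.002,-0.0015,0.059,0,-1]
    - [0.002,-0.0015,0.059,0,-1]

```text
t: 24.08
eef_pos: [0.6128, 0.1332, 0.1371]
tcp_rot: [0.993, 0.122, 0.0, -0.0]
wrist_force: [-0.2, -0.4, -5.7]
width: 0.685
```

Emit:
step_arm:
  plan:
    - [-0.002,0.0005,0.0,0,-1]
    - [-0.002,0.0005,0.003,0,-1]
    - [-0.002,0.0005,0.006,0,-1]
    - [-0.002,0.0005,0.006,0,-1]
    - [-0.002,0.0005,0.006,0,-1]

```text
t: 24.5
eef_pos: [0.6106, 0.1322, 0.1305]
tcp_rot: [0.993, 0.122, -0.0, 0.0]
wrist_force: [-0.3, -0.1, -5.4]
width: 0.685
```

Emit:
step_arm:
  plan:
    - [0,0,0,0,1]
    - [0,0,0,0,1]
    - [0,0,0,0,1]
    - [0,0,0,0,1]
    - [0,0,-0.05,0,1]
    - [0,0,-0.09,0,1]
    - [0,0,-0.13,0,1]
    - [0,0,-0.13,0,1]
    - [0,0,-0.13,0,1]

```text
t: 25.25
eef_pos: [0.6129, 0.1327, 0.2648]
tcp_rot: [0.993, 0.122, 0.004, -0.0]
wrist_force: [-0.5, 0.1, 0.1]
width: 1.0
```

```bash
python3 look.py w16
python3 - <<'E'
from h import *
im=cv2.imread("pics/w16.png")[60:300,150:430];cv2.imwrite("pics/w16c.png",cv2.convertScaleAbs(cv2.resize(im,None,fx=2.5,fy=2.5,interpolation=cv2.INTER_CUBIC),alpha=1.5))
E
```

```text
25.25 [0.6129 0.1327 0.2648] 1.0002684843291079 [-0.4968  0.0654  0.0755]
```

View pics/w16c.png

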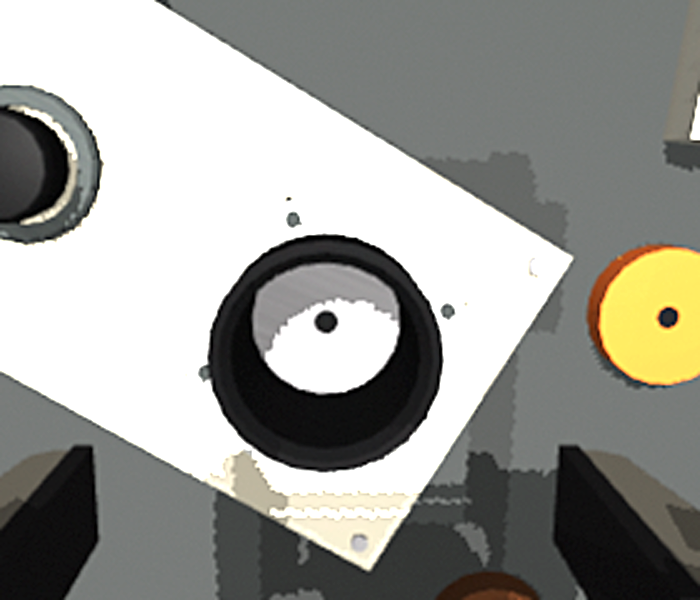

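Emit:
step_arm:
  plan:
    - [-0.026,0.031,0,0,0.7]
    - [-0.052,0.062,0,0,0.7]
    - [-0.078,0.094,0,0,0.7]
    - [-0.104,0.125,0,0,0.7]
    - [-0.13,0.157,0,0,0.7]
    - [-0.156,0.188,0,0,0.7]
    - [-0.182,0.22,0,0,0.7]
    - [-0.208,0.251,0,0,0.7]
    - [-0.234,0.282,0.01,0,0.7]
    - [-0.262,0.315,0.02,0,0.7]
    - [-0.262,0.315,0.055,0,0.7]
    - [-0.262,0.315,0.09,0,0.7]

```text
t: 26.3
eef_pos: [0.4311, -0.2389, 0.1691]
tcp_rot: [0.993, 0.12, 0.0, 0.0]
wrist_force: [-0.6, 0.9, -0.3]
width: 0.848
```

Emit:
step_arm:
  plan:
    - [0,0,0.02,0,0.7]
    - [0,0,0.02,0,0.7]
    - [0,0,0.02,0,0.7]
    - [0,0,0.02,0,0.7]

```text
t: 26.63
eef_pos: [0.4328, -0.2366, 0.151]
tcp_rot: [0.993, 0.122, -0.0, -0.0]
wrist_force: [0.6, 0.1, -0.2]
width: 0.853
```

```bash
python3 look.py w17
```

```text
26.6333 [ 0.4328 -0.2366  0.151 ] 0.8533197948415903 [ 0.5921  0.0936 -0.1672]
```

View pics/w17.png

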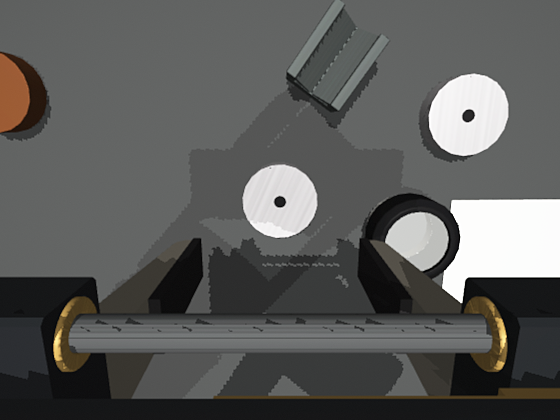

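```bash
python3 g.py w17 279.5 201.5 363 232 375 212 468.5 115.5
python3 - <<'E'
from h import *
import pickle
c,s=pickle.load(open("w17.pkl","rb"))
d=onz(c,279.5,201.5,.022)
for u,v,z in[(363,232,.01),(363,232,.048),(416,237,.048)]:print(tool(dict(s,eef_pos=d),onz(c,u,v,z)))
E
```

```text
[ 0.4329 -0.2375  0.022 ] [-0.0001  0.0009  0.1385]
[ 0.424  -0.3141  0.022 ] [-0.0271  0.0721 -0.    ]
[ 0.4435 -0.3187  0.022 ] [-0.0093  0.0814 -0.    ]
[ 0.5376 -0.3674  0.022 ] [ 0.0702  0.1513 -0.    ]
[-0.03086437  0.0749821   0.0119923 ]
[-0.018942    0.0658231  -0.02600832]
[-0.02314899  0.10800513 -0.02601518]
```

Emit:
step_arm:
  plan:
    - [0,0.001,0.04,0,0.7]
    - [0,0.001,0.08,0,0.7]
    - [0,0.001,0.11,0,0.7]
    - [0,0.001,0.13,0,0.7]
    - [0,0.001,0.139,0,0.7]
    - [0,0.001,0.139,0,0.7]
    - [0,0.001,0.139,0,0.7]
    - [0,0.001,0.139,0,-1]
    - [0,0.001,0.139,0,-1]
    - [0,0.001,0.139,0,-1]
    - [0,0.001,0.139,0,-1]
    - [0,0.001,0.139,0,-1]

```text
t: 27.68
eef_pos: [0.4335, -0.2377, 0.0132]
tcp_rot: [0.993, 0.121, 0.001, 0.0]
wrist_force: [-0.7, 3.3, 8.5]
width: 0.685
```

Emit:
step_arm:
  plan:
    - [0,0,0,0,-1]
    - [0,0,0,0,-1]
    - [0,0,-0.03,0,-1]
    - [0,0,-0.07,0,-1]
    - [0,0,-0.11,0,-1]
    - [0,0,-0.15,0,-1]
    - [0,0,-0.185,0,-1]
    - [0,0,-0.185,0,-1]

```text
t: 28.35
eef_pos: [0.4361, -0.2396, 0.204]
tcp_rot: [0.993, 0.122, 0.005, 0.003]
wrist_force: [1.3, -0.5, -4.8]
width: 0.683
```

Emit:
step_arm:
  plan:
    - [0.02,-0.024,0,0,-1]
    - [0.045,-0.054,0,0,-1]
    - [0.07,-0.085,0,0,-1]
    - [0.095,-0.115,0,0,-1]
    - [0.12,-0.145,0,0,-1]
    - [0.145,-0.175,0,0,-1]
    - [0.17,-0.206,0,0,-1]
    - [0.195,-0.236,0,0,-1]
    - [0.22,-0.266,0,0,-1]
    - [0.24,-0.29,0,0,-1]
    - [0.255,-0.308,0,0,-1]
    - [0.2615,-0.316,0,0,-1]

```text
t: 29.35
eef_pos: [0.6106, 0.135, 0.1955]
tcp_rot: [0.992, 0.123, -0.0, -0.0]
wrist_force: [0.4, 0.6, -5.9]
width: 0.683
```

Emit:
step_arm:
  plan:
    - [0,0,0,0,-1]
    - [0,0,0,0,-1]
    - [0,0,0,0,-1]
    - [0,0,0,0,-1]

```text
t: 29.68
eef_pos: [0.6096, 0.1307, 0.1965]
tcp_rot: [0.993, 0.121, -0.0, 0.0]
wrist_force: [0.6, 0.7, -5.1]
width: 0.686
```

```bash
python3 look.py w18; python3 ov.py w18 .6104 .1302 280.3 265.5 .207
```

```text
29.6833 [0.6096 0.1307 0.1965] 0.6857210560911465 [ 0.6343  0.712  -5.122 ]
disc [0.61   0.1296 0.207 ] shift to well (tool) [ 0.0005 -0.0005 -0.    ]
```

View pics/w18o.png

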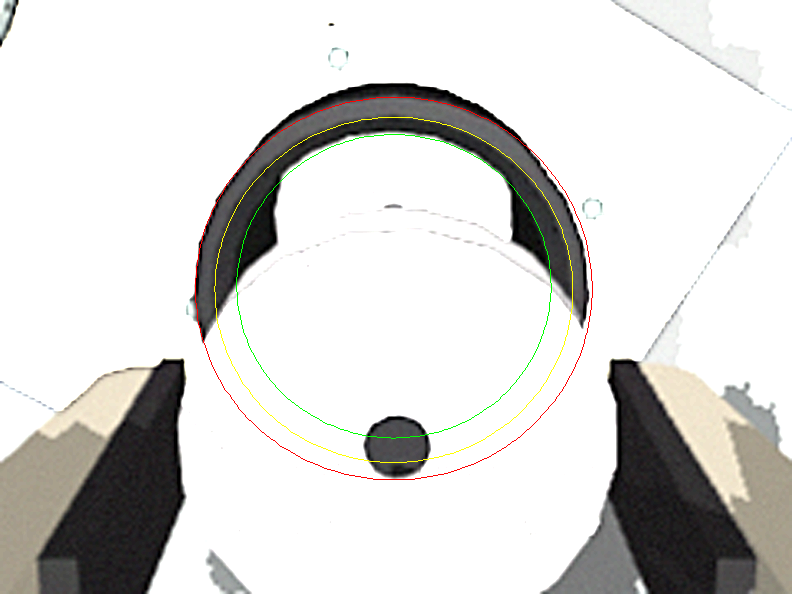

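Emit:
step_arm:
  plan:
    - [0.001,-0.001,0,0,-1]
    - [0.001,-0.001,0.02,0,-1]
    - [0.001,-0.001,0.035,0,-1]
    - [0.001,-0.001,0.045,0,-1]
    - [0.001,-0.001,0.05,0,-1]
    - [0.001,-0.001,0.055,0,-1]
    - [0.001,-0.001,0.059,0,-1]
    - [0.001,-0.001,0.059,0,-1]
    - [0.001,-0.001,0.059,0,-1]

```text
t: 30.48
eef_pos: [0.6113, 0.1333, 0.1381]
tcp_rot: [0.993, 0.122, 0.0, -0.0]
wrist_force: [0.2, 0.7, -5.5]
width: 0.684
```

Emit:
step_arm:
  plan:
    - [-0.001,0.001,0.0,0,-1]
    - [-0.001,0.001,0.003,0,-1]
    - [-0.001,0.001,0.007,0,-1]
    - [-0.001,0.001,0.007,0,-1]
    - [-0.001,0.001,0.007,0,-1]

```text
t: 30.9
eef_pos: [0.6101, 0.132, 0.1304]
tcp_rot: [0.993, 0.122, -0.0, 0.0]
wrist_force: [0.2, 0.3, -6.1]
width: 0.685
```

Emit:
step_arm:
  plan:
    - [0,0,0,0,1]
    - [0,0,0,0,1]
    - [0,0,0,0,1]
    - [0,0,0,0,1]
    - [0,0,-0.05,0,1]
    - [0,0,-0.09,0,1]
    - [0,0,-0.13,0,1]
    - [0,0,-0.13,0,1]
    - [0,0,-0.13,0,1]

```text
t: 31.65
eef_pos: [0.6123, 0.1325, 0.2648]
tcp_rot: [0.993, 0.122, 0.004, -0.0]
wrist_force: [-0.2, 0.6, 0.5]
width: 1.0
```

```bash
python3 look.py w19
python3 - <<'E'
from h import *
im=cv2.imread("pics/w19.png")[60:300,150:430];cv2.imwrite("pics/w19c.png",cv2.convertScaleAbs(cv2.resize(im,None,fx=2.5,fy=2.5,interpolation=cv2.INTER_CUBIC),alpha=1.5))
E
```

```text
31.65 [0.6123 0.1325 0.2648] 1.0004153378833298 [-0.1977  0.5525  0.4691]
```

View pics/w19c.png

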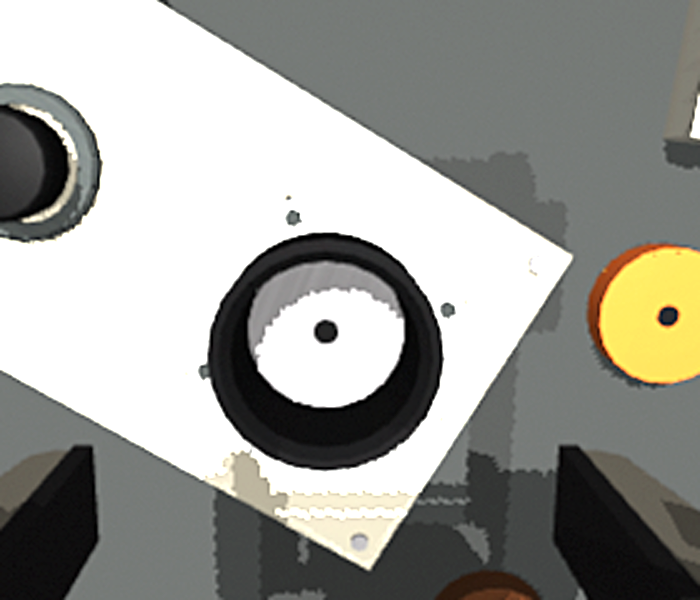

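Emit:
step_arm:
  plan:
    - [-0.015,0.037,0,0,0.7]
    - [-0.03,0.074,0,0,0.7]
    - [-0.045,0.111,0,0,0.7]
    - [-0.06,0.148,0,0,0.7]
    - [-0.075,0.185,0,0,0.7]
    - [-0.09,0.222,0,0,0.7]
    - [-0.105,0.259,0,0,0.7]
    - [-0.12,0.296,0,0,0.7]
    - [-0.135,0.333,0,0,0.7]
    - [-0.15,0.37,0,0,0.7]
    - [-0.165,0.407,0,0,0.7]
    - [-0.18,0.444,0,0,0.7]

```text
t: 32.7
eef_pos: [0.5412, -0.3436, 0.2582]
tcp_rot: [0.993, 0.122, -0.001, -0.001]
wrist_force: [1.0, 0.4, 0.3]
width: 0.852
```

Emit:
step_arm:
  plan:
    - [-0.01,0.022,0.02,0,0.7]
    - [-0.01,0.022,0.06,0,0.7]
    - [-0.01,0.022,0.1,0,0.7]
    - [-0.01,0.022,0.11,0,0.7]
    - [-0.01,0.022,0.11,0,0.7]
    - [-0.01,0.022,0.11,0,0.7]
    - [-0.01,0.022,0.11,0,0.7]

```text
t: 33.28
eef_pos: [0.5396, -0.3663, 0.1526]
tcp_rot: [0.993, 0.122, 0.001, 0.001]
wrist_force: [0.4, 0.1, -0.2]
width: 0.85
```

```bash
python3 look.py w20
```

```text
33.2833 [ 0.5396 -0.3663  0.1526] 0.8498941904627729 [ 0.3672  0.0743 -0.1804]
```

View pics/w20.png

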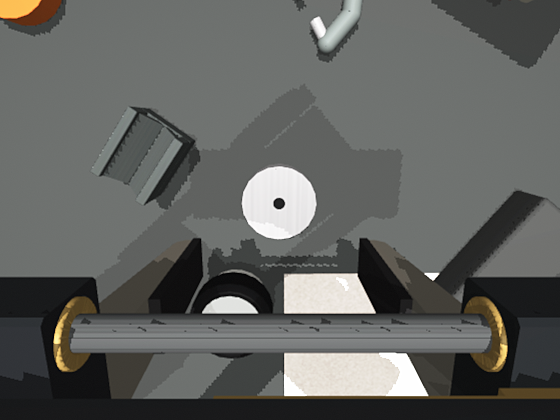

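```bash
python3 g.py w20 279 203.5
python3 - <<'E'
from h import *
import pickle
np.set_printoptions(precision=3,suppress=True)
a=robot.get_calibration("scene")
for u,v in [(45,232),(80,245),(30,272),(52,280),(10,262),(32,245)]: print(u,v,onz(a,u,v,.03))
c,s=pickle.load(open("w20.pkl","rb"))
for u,v in[(437,270),(515,190)]:
  for z in (.0,.05):print(onz(c,u,v,z))
crop("pics/scene0.png",0,160,140,310,4,"pics/s0d.png")
E
```

```text
[ 0.5378 -0.3675  0.022 ] [-0.0022  0.0005  0.1401]
45 232 [ 0.425 -0.608  0.03 ]
80 245 [ 0.494 -0.509  0.03 ]
30 272 [ 0.56  -0.631  0.03 ]
52 280 [ 0.598 -0.572  0.03 ]
10 262 [ 0.515 -0.687  0.03 ]
32 245 [ 0.467 -0.637  0.03 ]
[ 0.506 -0.531  0.   ]
[ 0.521 -0.503  0.05 ]
[ 0.597 -0.574  0.   ]
[ 0.598 -0.539  0.05 ]
```

View pics/s0d.png

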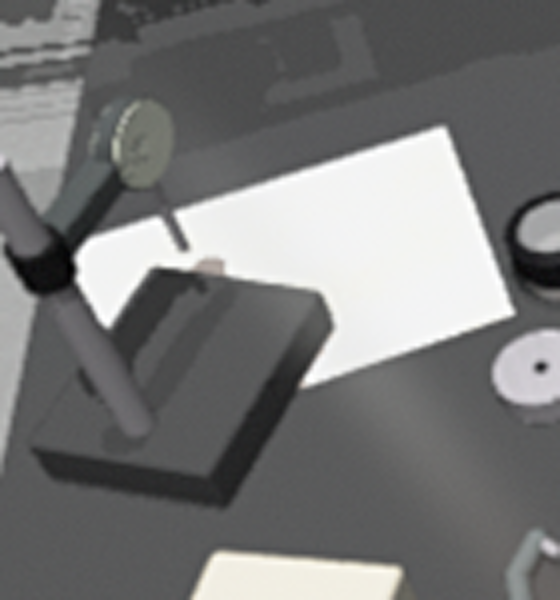

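Emit:
step_arm:
  plan:
    - [-0.002,0.0,0.04,0,0.7]
    - [-0.002,0.0,0.08,0,0.7]
    - [-0.002,0.0,0.11,0,0.7]
    - [-0.002,0.0,0.13,0,0.7]
    - [-0.002,0.0,0.14,0,0.7]
    - [-0.002,0.0,0.14,0,0.7]
    - [-0.002,0.0,0.14,0,0.7]
    - [-0.002,0.0,0.14,0,-1]
    - [-0.002,0.0,0.14,0,-1]
    - [-0.002,0.0,0.14,0,-1]
    - [-0.002,0.0,0.14,0,-1]
    - [-0.002,0.0,0.14,0,-1]

```text
t: 34.33
eef_pos: [0.5375, -0.3668, 0.0127]
tcp_rot: [0.993, 0.122, 0.001, 0.001]
wrist_force: [-1.2, 3.2, 8.4]
width: 0.686
```

Emit:
step_arm:
  plan:
    - [0,0,0,0,-1]
    - [0,0,0,0,-1]
    - [0,0,-0.03,0,-1]
    - [0,0,-0.07,0,-1]
    - [0,0,-0.11,0,-1]
    - [0,0,-0.15,0,-1]
    - [0,0,-0.185,0,-1]
    - [0,0,-0.185,0,-1]

```text
t: 35.0
eef_pos: [0.5397, -0.3688, 0.2044]
tcp_rot: [0.993, 0.122, 0.005, 0.004]
wrist_force: [2.7, -1.5, -3.8]
width: 0.687
```

Emit:
step_arm:
  plan:
    - [0.01,-0.024,0,0,-1]
    - [0.025,-0.061,0,0,-1]
    - [0.04,-0.098,0,0,-1]
    - [0.055,-0.135,0,0,-1]
    - [0.07,-0.171,0,0,-1]
    - [0.085,-0.207,0,0,-1]
    - [0.1,-0.244,0,0,-1]
    - [0.115,-0.28,0,0,-1]
    - [0.13,-0.317,0,0,-1]
    - [0.145,-0.353,0,0,-1]
    - [0.16,-0.39,0,0,-1]
    - [0.173,-0.42,0,0,-1]

```text
t: 36.0
eef_pos: [0.6021, 0.0855, 0.1948]
tcp_rot: [0.993, 0.122, -0.001, -0.0]
wrist_force: [0.3, -1.1, -5.2]
width: 0.684
```

Emit:
step_arm:
  plan:
    - [0.01,-0.025,0,0,-1]
    - [0.0165,-0.041,0,0,-1]
    - [0.0185,-0.0466,0,0,-1]
    - [0.0185,-0.0466,0,0,-1]
    - [0.0185,-0.0466,0,0,-1]
    - [0.0185,-0.0466,0,0,-1]

```text
t: 36.5
eef_pos: [0.6092, 0.1313, 0.1953]
tcp_rot: [0.993, 0.121, -0.0, 0.0]
wrist_force: [-0.5, -1.2, -4.9]
width: 0.687
```

```bash
python3 look.py w21; python3 ov.py w21 .6104 .1302 280.3 265.5 .207
```

```text
36.5 [0.6092 0.1313 0.1953] 0.6872483356009578 [-0.4666 -1.1983 -4.9053]
disc [0.6101 0.1302 0.207 ] shift to well (tool) [ 0.0003  0.0001 -0.    ]
```

View pics/w21o.png

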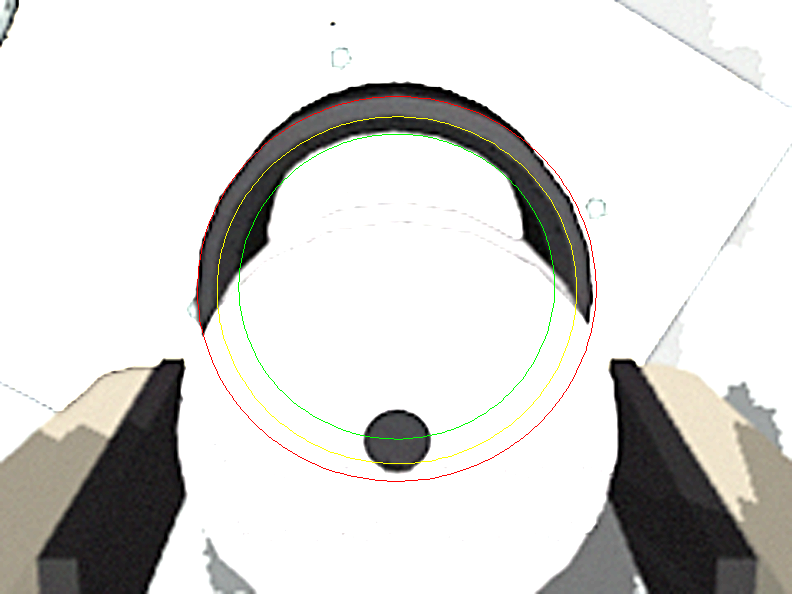

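Emit:
step_arm:
  plan:
    - [0,0,0,0,-1]
    - [0,0,0.02,0,-1]
    - [0,0,0.035,0,-1]
    - [0,0,0.045,0,-1]
    - [0,0,0.05,0,-1]
    - [0,0,0.055,0,-1]
    - [0,0,0.058,0,-1]
    - [0,0,0.058,0,-1]
    - [0,0,0.058,0,-1]

```text
t: 37.3
eef_pos: [0.61, 0.1326, 0.1381]
tcp_rot: [0.993, 0.122, 0.0, -0.0]
wrist_force: [-0.3, 0.1, -5.1]
width: 0.686
```

Emit:
step_arm:
  plan:
    - [-0.0005,0.0003,0.002,0,-1]
    - [-0.0005,0.0003,0.004,0,-1]
    - [-0.0005,0.0003,0.007,0,-1]
    - [-0.0005,0.0003,0.007,0,-1]
    - [-0.0005,0.0003,0.007,0,-1]

```text
t: 37.72
eef_pos: [0.6091, 0.1321, 0.1305]
tcp_rot: [0.993, 0.122, -0.0, 0.0]
wrist_force: [-0.1, -0.1, -5.6]
width: 0.682
```

Emit:
step_arm:
  plan:
    - [0,0,0,0,1]
    - [0,0,0,0,1]
    - [0,0,0,0,1]
    - [0,0,0,0,1]
    - [0,0,-0.05,0,1]
    - [0,0,-0.09,0,1]
    - [0,0,-0.13,0,1]
    - [0,0,-0.13,0,1]
    - [0,0,-0.13,0,1]

```text
t: 38.47
eef_pos: [0.6113, 0.1326, 0.2647]
tcp_rot: [0.993, 0.122, 0.004, -0.0]
wrist_force: [-0.5, -0.4, -1.1]
width: 0.997
```

```bash
python3 look.py w22
python3 - <<'E'
from h import *
im=cv2.imread("pics/w22.png")[60:300,150:430];cv2.imwrite("pics/w22c.png",cv2.convertScaleAbs(cv2.resize(im,None,fx=2.5,fy=2.5,interpolation=cv2.INTER_CUBIC),alpha=1.2))
cv2.imwrite("pics/s22.png",robot.capture("scene")[:,:,::-1])
E
```

```text
38.4667 [0.6113 0.1326 0.2647] 0.997369684284906 [-0.4675 -0.4092 -1.0799]
```

View pics/w22c.png

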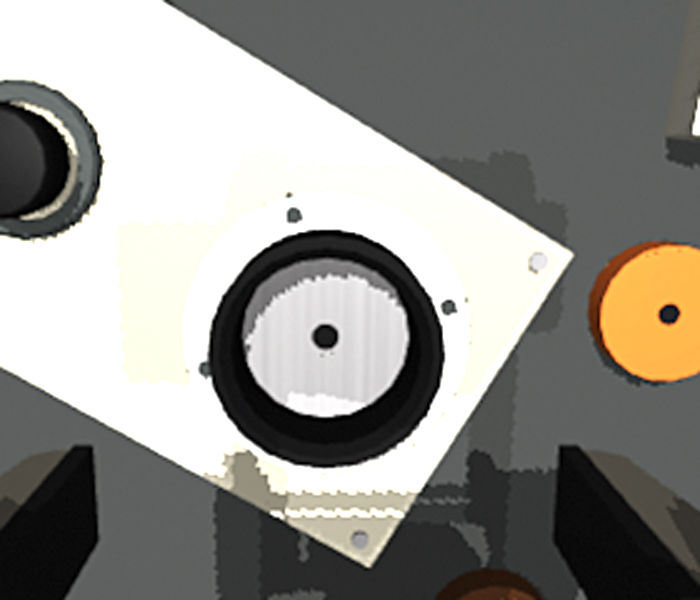

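View pics/s22.png

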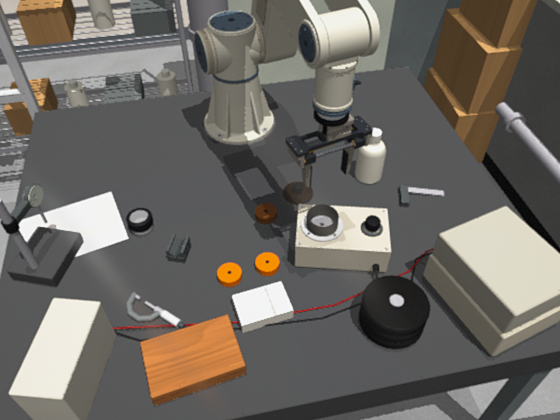

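Emit:
step_arm:
  plan:
    - [-0.035,-0.007,0,0,0.3]
    - [-0.07,-0.013,0,0,0.3]
    - [-0.105,-0.02,0,0,0.3]
    - [-0.14,-0.026,0,0,0.3]
    - [-0.175,-0.033,0,0,0.3]
    - [-0.206,-0.039,0.01,0,0.3]
    - [-0.206,-0.039,0.05,0,0.3]
    - [-0.206,-0.039,0.09,0,0.3]
    - [-0.206,-0.039,0.13,0,0.3]
    - [-0.206,-0.039,0.14,0,0.3]
    - [-0.206,-0.039,0.14,0,0.3]
    - [-0.206,-0.039,0.14,0,0.3]

```text
t: 39.57
eef_pos: [0.3985, 0.1198, 0.1194]
tcp_rot: [0.993, 0.122, -0.002, 0.0]
wrist_force: [-0.2, -0.2, 0.5]
width: 0.648
```

```bash
python3 look.py w23;python3 - <<'E'
from h import *
im=cv2.imread("pics/w23.png")[100:310,150:430];cv2.imwrite("pics/w23c.png",cv2.convertScaleAbs(cv2.resize(im,None,fx=2.8,fy=2.8,interpolation=cv2.INTER_CUBIC),alpha=2.5))
E
```

```text
39.5667 [0.3985 0.1198 0.1194] 0.647911308212146 [-0.2285 -0.2071  0.4756]
```

View pics/w23c.png

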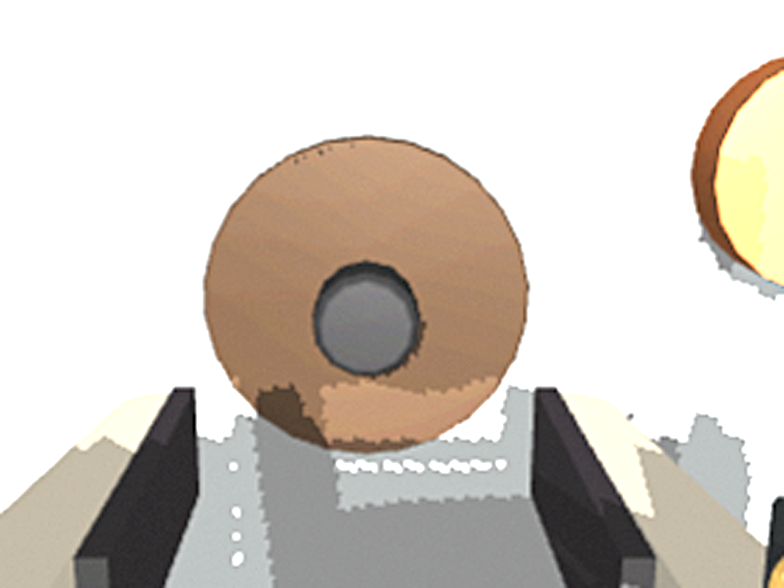

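Run:
```python
from h import *
import pickle
np.set_printoptions(precision=4,suppress=True)
c,s=pickle.load(open("w23.pkl","rb"))
for u,v,z in [(280.7,215.5,.041),(280.7,205.4,.013)]:
  d=onz(c,u,v,z);print(d,tool(s,[d[0],d[1],.018]))
```

```text
[0.3996 0.1183 0.041 ] [0.0011 0.0017 0.1014]
[0.4003 0.1184 0.013 ] [0.0018 0.0018 0.1014]
```

Emit:
step_arm:
  plan:
    - [0.001,0.001,0.03,0,0.3]
    - [0.001,0.001,0.06,0,0.3]
    - [0.001,0.001,0.085,0,0.3]
    - [0.001,0.001,0.099,0,0.3]
    - [0.001,0.001,0.099,0,0.3]
    - [0.001,0.001,0.099,0,0.3]
    - [0.001,0.001,0.099,0,-1]
    - [0.001,0.001,0.099,0,-1]
    - [0.001,0.001,0.099,0,-1]
    - [0.001,0.001,0.099,0,-1]
    - [0.001,0.001,0.099,0,-1]
    - [0.001,0.001,0.099,0,-1]

```text
t: 40.62
eef_pos: [0.4016, 0.1197, 0.0222]
tcp_rot: [0.993, 0.122, 0.0, -0.0]
wrist_force: [-0.4, -0.3, 7.4]
width: 0.298
```

Emit:
step_arm:
  plan:
    - [0,0,0,0,-1]
    - [0,0,-0.03,0,-1]
    - [0,0,-0.07,0,-1]
    - [0,0,-0.11,0,-1]
    - [0,0,-0.15,0,-1]
    - [0,0,-0.18,0,-1]
    - [0,0,-0.18,0,-1]
    - [0,0,-0.18,0,-1]

```text
t: 41.28
eef_pos: [0.402, 0.1198, 0.203]
tcp_rot: [0.993, 0.122, 0.002, -0.0]
wrist_force: [-0.7, 0.3, -1.0]
width: 0.295
```

Emit:
step_arm:
  plan:
    - [0.025,0.005,0,0,-1]
    - [0.06,0.011,0,0,-1]
    - [0.095,0.018,0,0,-1]
    - [0.13,0.024,0,0,-1]
    - [0.165,0.031,0,0,-1]
    - [0.195,0.036,0,0,-1]
    - [0.207,0.0384,0,0,-1]
    - [0.207,0.0384,0,0,-1]
    - [0.207,0.0384,0,0,-1]
    - [0.207,0.0384,0,0,-1]
    - [0.207,0.0384,0,0,-1]

```text
t: 42.2
eef_pos: [0.6096, 0.1321, 0.2008]
tcp_rot: [0.993, 0.122, -0.001, 0.0]
wrist_force: [0.5, -0.1, -2.0]
width: 0.293
```

```bash
python3 look.py w24;python3 - <<'E'
from h import *
im=cv2.imread("pics/w24.png")[100:310,150:430];cv2.imwrite("pics/w24c.png",cv2.convertScaleAbs(cv2.resize(im,None,fx=2.8,fy=2.8,interpolation=cv2.INTER_CUBIC),alpha=2.5))
E
```

```text
42.2 [0.6096 0.1321 0.2008] 0.2934924866211402 [ 0.4765 -0.1223 -1.9939]
```

View pics/w24c.png

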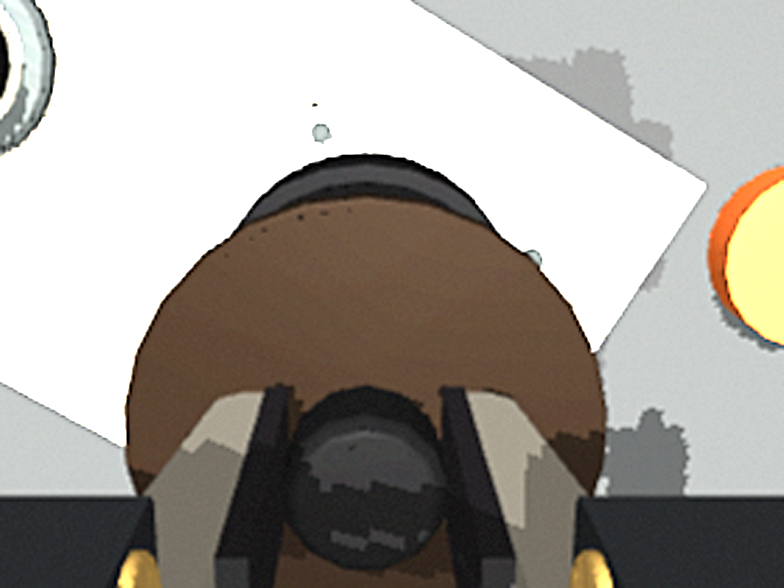

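Run:
```python
from h import *
import pickle
np.set_printoptions(precision=4,suppress=True)
c,s=pickle.load(open("w24.pkl","rb"))
for v in (275,277,279):
  d=onz(c,280.4,v,.2198);print(d,tool(s,d))
c,s=pickle.load(open("w21.pkl","rb"))
d=onz(c,280.3,263.6,.205);print(d,tool(s,d))
```

```text
[0.6091 0.1306 0.2198] [-0.0009  0.0013 -0.019 ]
[0.6081 0.1304 0.2198] [-0.0019  0.0013 -0.019 ]
[0.6072 0.1302 0.2198] [-0.0029  0.0013 -0.019 ]
[0.6102 0.1302 0.205 ] [ 0.0008  0.0013 -0.0097]
```

Emit:
step_arm:
  plan:
    - [0.0015,0,0,0,-1]
    - [0.0015,0,0.02,0,-1]
    - [0.0015,0,0.035,0,-1]
    - [0.0015,0,0.043,0,-1]
    - [0.0015,0,0.046,0,-1]
    - [0.0015,0,0.048,0,-1]
    - [0.0015,0,0.048,0,-1]
    - [0.0015,0,0.048,0,-1]

```text
t: 42.92
eef_pos: [0.6132, 0.1327, 0.1545]
tcp_rot: [0.993, 0.122, 0.001, -0.0]
wrist_force: [0.1, 0.6, -1.4]
width: 0.295
```

Emit:
step_arm:
  plan:
    - [-0.0005,0,0.002,0,-1]
    - [-0.0005,0,0.004,0,-1]
    - [-0.0005,0,0.006,0,-1]
    - [-0.0005,0,0.008,0,-1]
    - [-0.0005,0,0.009,0,-1]
    - [-0.0005,0,0.009,0,-1]
    - [-0.0005,0,0.009,0,-1]

```text
t: 43.5
eef_pos: [0.6122, 0.1325, 0.1446]
tcp_rot: [0.993, 0.122, -0.0, 0.0]
wrist_force: [0.3, 0.4, -1.5]
width: 0.294
```

Emit:
step_arm:
  plan:
    - [0,0,0.0005,0,-1]
    - [0,0,0.001,0,-1]
    - [0,0,0.001,0,-1]
    - [0,0,0.001,0,0.2]
    - [0,0,0.001,0,0.3]
    - [0,0,0.001,0,0.3]
    - [0,0,0.001,0,0.3]
    - [0,0,-0.03,0,0.3]
    - [0,0,-0.07,0,0.3]
    - [0,0,-0.09,0,0.3]
    - [0,0,-0.09,0,0.3]
    - [0,0,-0.09,0,0.3]

```text
t: 44.5
eef_pos: [0.613, 0.1326, 0.2359]
tcp_rot: [0.993, 0.122, 0.001, -0.0]
wrist_force: [-0.7, -0.3, -0.1]
width: 0.648
```

```bash
python3 look.py w25;python3 - <<'E'
from h import *
im=cv2.imread("pics/w25.png")[60:300,60:420];cv2.imwrite("pics/w25c.png",cv2.convertScaleAbs(cv2.resize(im,None,fx=2.2,fy=2.2,interpolation=cv2.INTER_CUBIC),alpha=1.8))
for n,b in (("scene",(270,180,410,290)),("side",(180,200,320,320))):
  cv2.imwrite(f"pics/{n}25.png",robot.capture(n)[:,:,::-1]); crop(f"pics/{n}25.png",*b,5,f"pics/{n}25c.png")
E
```

```text
44.5 [0.613  0.1326 0.2359] 0.6476910832285924 [-0.7461 -0.2789 -0.1275]
```

View pics/w25c.png

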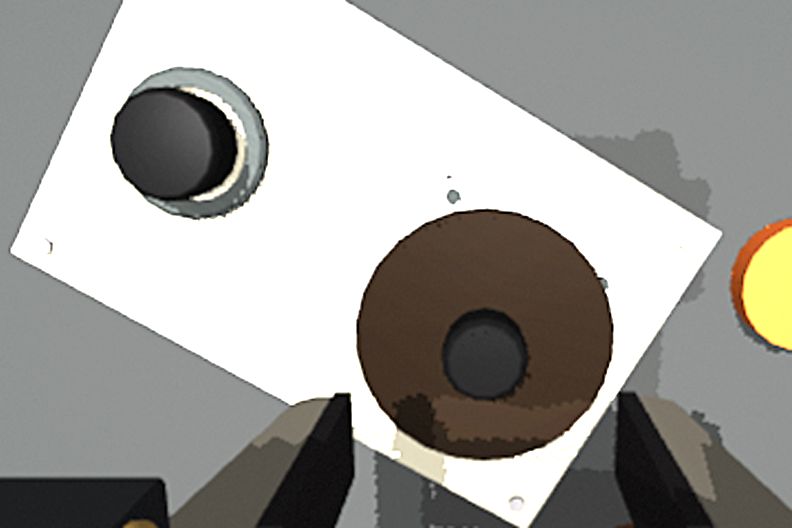

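View pics/scene25c.png

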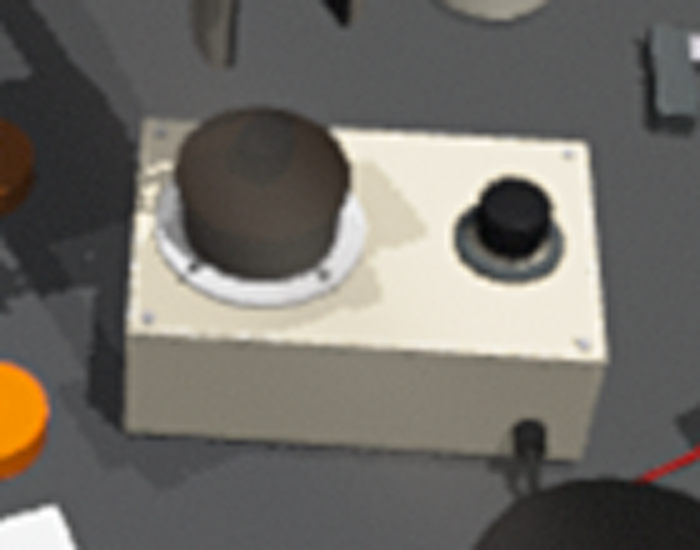

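View pics/side25c.png

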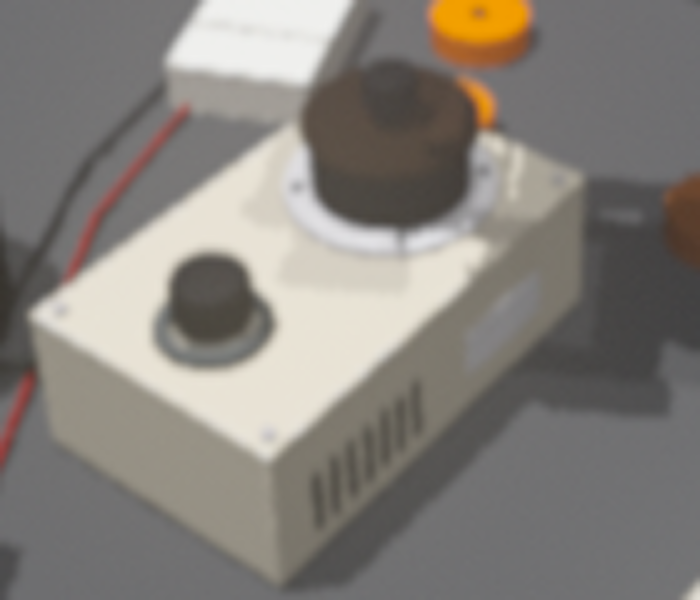

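Emit:
step_arm:
  plan:
    - [0.02,-0.03,0,0,-1]
    - [0.04,-0.066,0,0,-1]
    - [0.0637,-0.1,0,0,-1]
    - [0.0637,-0.111,0.0,0,-1]
    - [0.0637,-0.111,0.03,0,-1]
    - [0.0637,-0.111,0.06,0,-1]
    - [0.0637,-0.111,0.085,0,-1]
    - [0.0637,-0.111,0.099,0,-1]
    - [0.0637,-0.111,0.099,0,-1]
    - [0.0637,-0.111,0.099,0,-1]
    - [0.0637,-0.111,0.099,0,-1]

```text
t: 45.57
eef_pos: [0.6481, 0.2557, 0.137]
tcp_rot: [0.993, 0.121, 0.001, -0.0]
wrist_force: [0.7, 0.6, 1.0]
width: 0.003
```

Emit:
step_arm:
  plan:
    - [0,0,0.002,0,-1]
    - [0,0,0.004,0,-1]
    - [0,0,0.006,0,-1]
    - [0,0,0.0075,0,-1]
    - [0,0,0.009,0,-1]
    - [0,0,0.0105,0,-1]
    - [0,0,0.012,0,-1]
    - [0,0,0.0135,0,-1]
    - [0,0,0.015,0,-1]
    - [0,0,0.0165,0,-1]
    - [0,0,0.018,0,-1]
    - [0,0,0.018,0,-1]

```text
t: 46.57
eef_pos: [0.6473, 0.2556, 0.1175]
tcp_rot: [0.993, 0.122, -0.0, -0.0]
wrist_force: [-0.7, -0.0, 1.9]
width: 0.006
```

Emit:
step_arm:
  plan:
    - [0,0,0.0015,0,-1]
    - [0,0,0.003,0,-1]
    - [0,0,0.0045,0,-1]
    - [0,0,0.0055,0,-1]
    - [0,0,0.006,0,-1]
    - [0,0,0.006,0,-1]

```text
t: 47.07
eef_pos: [0.6473, 0.2556, 0.1116]
tcp_rot: [0.993, 0.122, 0.0, -0.0]
wrist_force: [-1.3, -0.9, 3.4]
width: 0.006
```

Emit:
step_arm:
  plan:
    - [0,0,0.0005,0,-1]
    - [0,0,0.001,0,-1]
    - [0,0,0.001,0,-1]

```text
t: 47.32
eef_pos: [0.6473, 0.2556, 0.1112]
tcp_rot: [0.993, 0.122, 0.0, -0.0]
wrist_force: [-2.4, -1.8, 6.9]
width: 0.007
```

Emit:
step_arm:
  plan:
    - [0,0,0.0007,0,-1]
    - [0,0,0.0007,0,-1]

```text
t: 47.48
eef_pos: [0.6474, 0.2556, 0.1112]
tcp_rot: [0.993, 0.122, 0.0, -0.0]
wrist_force: [-4.1, -2.4, 11.3]
width: 0.006
```

Emit:
step_arm:
  plan:
    - [0,0,-0.002,0,-1]
    - [0,0,-0.004,0,-1]
    - [0,0,-0.006,0,-1]
    - [0,0,-0.008,0,-1]
    - [0,0,-0.01,0,-1]
    - [0,0,-0.014,0,-1]
    - [0,0,-0.02,0,-1]
    - [0,0,-0.05,0,-1]
    - [0,0,-0.08,0,-1]
    - [0,0,-0.08,0,-1]

```text
t: 48.32
eef_pos: [0.6503, 0.2568, 0.1967]
tcp_rot: [0.993, 0.122, 0.004, -0.001]
wrist_force: [0.5, 0.8, 1.0]
width: 0.012
```

Emit:
step_arm:
  plan:
    - [-0.064,0.111,-0.045,0,0.3]
    - [-0.064,0.111,-0.045,0,0.3]
    - [-0.064,0.111,-0.045,0,0.3]
    - [-0.064,0.111,-0.045,0,0.3]
    - [-0.064,0.111,-0.045,0,0.3]
    - [-0.064,0.111,-0.045,0,0.3]
    - [-0.064,0.111,-0.045,0,0.3]

```text
t: 48.9
eef_pos: [0.6122, 0.1333, 0.2346]
tcp_rot: [0.993, 0.122, -0.0, -0.0]
wrist_force: [-0.4, -0.1, -0.2]
width: 0.488
```

```bash
python3 look.py w26;python3 - <<'E'
from h import *
im=cv2.imread("pics/w26.png")[60:300,60:420];cv2.imwrite("pics/w26c.png",cv2.convertScaleAbs(cv2.resize(im,None,fx=2.2,fy=2.2,interpolation=cv2.INTER_CUBIC),alpha=1.8))
ims=[]
for n,b in (("scene",(270,180,410,290)),("side",(180,200,320,310))):
  cv2.imwrite(f"pics/{n}26.png",robot.capture(n)[:,:,::-1]); 
  for k in ("25","26"): ims.append(cv2.resize(cv2.imread(f"pics/{n}{k}.png")[b[1]:b[3],b[0]:b[2]],None,fx=2.6,fy=2.6,interpolation=cv2.INTER_CUBIC))
cv2.imwrite("pics/cmp.png",np.vstack([np.hstack(ims[:2]),np.hstack(ims[2:])]))
E
```

```text
48.9 [0.6122 0.1333 0.2346] 0.4882741329486225 [-0.397  -0.0824 -0.2492]
```

View pics/w26c.png

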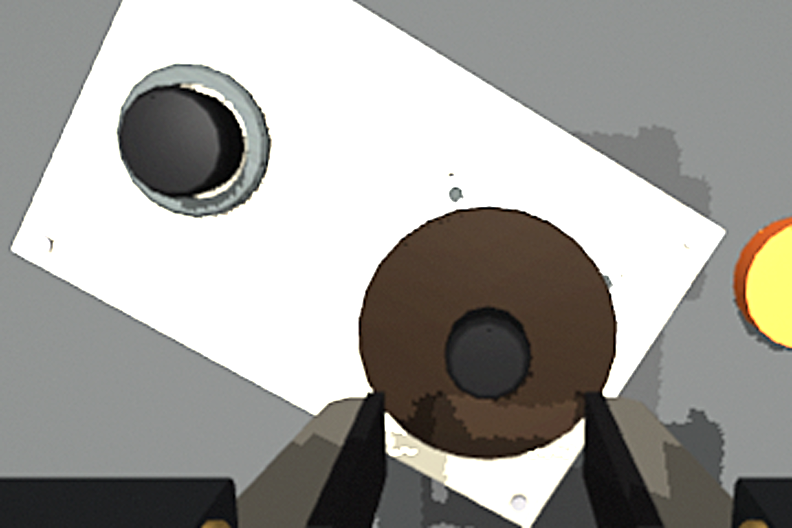

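View pics/cmp.png

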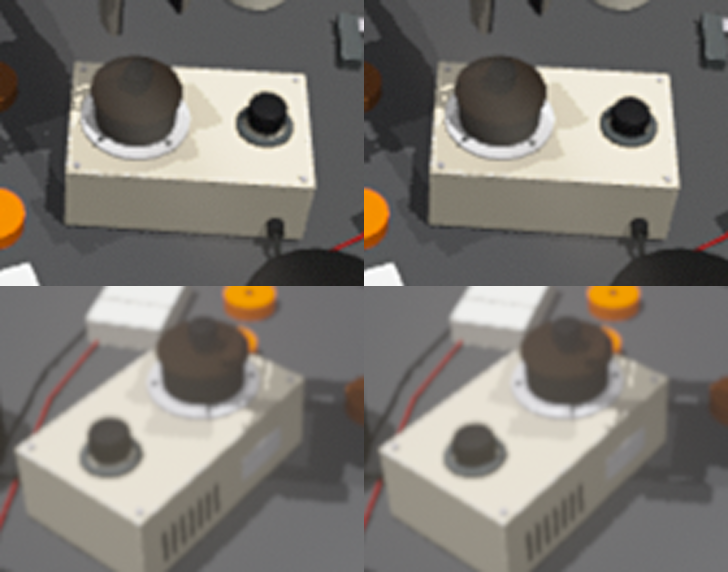

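Emit:
step_arm:
  plan:
    - [0,0,-0.03,0,0.3]
    - [0,0,-0.05,0,0.3]
    - [0,0,-0.05,0,0.3]

```text
t: 49.3
eef_pos: [0.614, 0.1338, 0.2888]
tcp_rot: [0.993, 0.122, 0.003, -0.0]
wrist_force: [1.4, 0.4, 0.2]
width: 0.645
```

```bash
python3 -c "
from rig import robot
print(robot.sense()['t'],robot.sense()['eef_pos']);print(robot.job_done())"
```

```text
49.3 [0.6140297  0.13384169 0.28876995]
the job is handed in; nothing more can be done
None
```

The job is handed in at about 49 s: the four steel discs are stacked in the well, the cover is back on and the demagnetiser is switched on.

- **Start state:** the machine was already off, so I did not switch it. The fingertips met the button cap at about 123 mm (2 N of spring), and the scene and side cameras gave a similar height. Some early wrist-camera readings fitted 117 mm better. I went by the touch, and a later close-up put the cap at 121 mm or more.
- **Loading:** I stood the cover on the table and dropped the discs in one by one. The pictures after each drop show the column rising flat. The second disc slipped out of the grip, landed flat where it had been, and I picked it up again. I saw no fifth steel disc in the scene or side views and left the brown and orange ones alone.
- **Cover:** it went down to the seated height with no sideways force, and the pictures show it level on the collar.
- **Switching on:** I pressed the button to its stop at about 111 mm (11 N) and released it. Compared with the pictures taken just before, the cap now stands visibly lower, so it is latched on.
- **Last checks:** the gripper was clear of everything at hand-in. No other object looked moved in the full scene picture taken after the last disc went in; I did not check that again after the cover and button moves.

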